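# Knock frozen stock blocks out of their mould

### The arm

A 6-joint arm with a two-finger parallel gripper is mounted at the origin on a cart in front of the work surface, level with it; the furniture and walls round the work are solid. World frame = base frame: x ahead of the robot, y to its left, z up, the work surface at z = 0. Lengths are in mm, angles in rad, forces in N, time in s.
With the tool pointing down it reaches from about 350 to 975 mm from the base axis. Payload 7.1 kg.
Tool frame: the origin (TCP) lies between the finger pads; the fingertips stand 17 mm ahead of it and the grasp point (between the pads) lies 2 mm behind it; z points along the fingers, y is the line along which they close (so a half turn about z gives the same grasp; the last joint's range is limited). The gripper opens to 88 mm and grips with 3 to 60 N. Pads are 20 mm wide; open, the fingers measure 115 mm over their backs; the gripper's body (75 mm by 178 mm) begins 61 mm behind the grasp point.
Start: joints at [1.121, 0.423, 1.63, -0, 1.089, -0.019], TCP at [260.966, 567.892, 239.675] pointing down, gripper open.
Joint ranges: [-3, 3], [-0.9, 2.11], [0.09, 2.58], [-1.31, 4.45], [0.11, 2.69], [-2.54, 2.54]. Speed limits (rad/s): [2.39, 2.39, 3.01, 3.14, 3.14, 3.14].

### API

Orientations are given as a rotation vector (axis times angle).
In Python, from workcell import ctrl gives the robot as it stands.
- The arm moves only by the shell command python3 jog.py [OPENING], which reads ROWS from standard input. ROWS is a JSON list of rows, 1 to 5 of them, each an object with the fields sx, sy, sz (the shift in units of 25 mm), rx, ry, rz (a rotation vector in units of 0.05 rad); a field left out counts as zero; each row shifts and turns the commanded pose from where the row before left it, along the tool's axes as they then stand; what a row does not reach is not made up. A row lasts 1/12 s, in which the tool goes at most 41.7 mm and 0.125 rad, less where a joint would pass 70% of its speed; a pose out of reach is approached as far as the arm can. OPENING is the finger opening in mm, set as the command begins (- or left out keeps the last). The fingers move at their own pace and stop on an object; the grip force is fixed at half the most. Time passes only in rows, so rows that do not move let the fingers close. It prints the time, the measured TCP pose, the force, the opening and the grip force at its end. Input that does not fit is refused with a message, and nothing moves.
- ctrl.get_obs(): the state, without advancing time (a new reading comes with each control period).
- ctrl.get_image(name): name is "scene" or "top"; returns a dict with "img" (480x640x3 uint8, red, green, blue), "fx", "fy", "cx", "cy" (pixels), "R" (3x3) and "t" (3): a world point X has camera coordinates R X + t. Camera axes: x right, y down, z forward; pixel columns grow to the right and rows downward; lengths in mm; the calibration is good to about 2 mm. A picture is of the moment at which its call begins. There is no depth.
- ctrl.close_job(): hands the job in; it is judged then, once.
The state is a dict: "t": time; "qpos": joint angles; "qvel": joint speeds; "joint_torque": joint torques, N m; "ee_pos": TCP position; "orientation": TCP orientation; "ft_force": force on the tool from outside, world axes, zero at the start; "moment": the same for the moment, N m; "width": finger opening in mm; "grasp_force": force on a finger pad.
Only numpy, scipy, OpenCV 4.12 (cv2) and the standard library are available. Lean on these libraries where they do the work, as an engineer would, in place of code of your own. Each camera call takes 0.05 s, during which the arm holds its last target. There are 200 camera calls.

### The job

Swing the red clamp lever of the white stand open, take out the blue mould, turn it upside down over the wooden chopping board and rap it mouth-down on the board until every frozen stock block has come out. Lay all the blocks in the pale green tub, stand the empty mould on its edge in the stand again just as it was (grip to the left and in the upper half, mouth to the right), and swing the lever shut over it. Leave the other things on the worktop where they are.

Things in the scene. Friction and masses are not known exactly. Their poses are not given: they have to be found in the camera images.
- board: Fixed wooden chopping board lying over the near part of the hob, 260 (own x) x 240 (own y) mm. Origin at the centre of its underside; its top face is 20 mm above the origin.
- stand: Fixed white mould stand. Origin under the slot's centre at worktop level; z up, x to the right as the robot sees it. Slot along y: 54 mm wide (x +-27 mm), 204 mm long between end stops 34 mm high; the left and right lips flare outward above 22 mm and end 34 mm above the worktop. The lever's pivot post stands right of the slot at x = +55 mm, y = 0.
- stand_slot (a point): Centre of the slot's floor, 8 mm above the stand's origin, axes as the stand's. The standing mould has its origin 21 mm left of this point (-x) and 37 mm above it.
- lever (a joint): Red clamp lever, flat arm 18 mm wide turning level about an upright pin, 86 to 94 mm above the worktop. 0 = shut: points to the stand's -x, 4 mm over the mould's upper edge, so the mould cannot be lifted. Grows as it swings anticlockwise seen from above, to the stand's -y (toward the robot); mould free from 1.2, stop at 1.7. Stays where left (friction 0.06 N m).
- lever_knob (a point): Centre of the upright black knob at the lever's free end: a round post of 18 mm diameter, from 94 to 134 mm above the worktop (this point at 117 mm), 80 mm from the lever's pin. Pinch it from above and lead it round the pin.
- lever_hinge (a point): Point on the axis of the lever's pin, at the height of the knob point.
- mould: Loose blue mould, 73 (x) x 188 (y) x 42 (z) mm without grip, 0.15 kg empty. Origin at the centre of its closed back; z points out of its mouth (rim at z = 42 mm). Four cavities along y, pitch 46 mm, 61 x 40 x 38 mm deep. Grip rib on its back: 24 mm wide in y, x 1 to 35 mm, standing 40 mm out along -z. At the start it stands on its long edge in the slot: x up, z (mouth) along the stand's x.
- mould_grip (a point): Where to grip the rib on the mould's back: 18 mm from the mould's origin along x, -26 mm along z; pinch across y (24 mm). With the tool tilted 45 degrees, pointing right and down (between mouth and floor), half a turn about the tool's own axis takes the standing mould to mouth straight down.
- block1: Loose amber frozen block (up to four), 60 (x) x 38 (y) x 28 (z) mm, 0.06 kg. Origin: centre of its face on the cavity's bottom; z to the mouth, 10 mm below the rim. Stuck: upside down it holds about 1.8 times its weight and a gentle set-down does not free it; one to a few raps of the rim on the board at 0.1 m/s or more do. It then stays on the board, z down, as the mould is lifted off.
- block2: Loose amber frozen block (up to four), 60 (x) x 38 (y) x 28 (z) mm, 0.06 kg. Origin: centre of its face on the cavity's bottom; z to the mouth, 10 mm below the rim. Stuck: upside down it holds about 1.8 times its weight and a gentle set-down does not free it; one to a few raps of the rim on the board at 0.1 m/s or more do. It then stays on the board, z down, as the mould is lifted off.
- block3: Loose amber frozen block (up to four), 60 (x) x 38 (y) x 28 (z) mm, 0.06 kg. Origin: centre of its face on the cavity's bottom; z to the mouth, 10 mm below the rim. Stuck: upside down it holds about 1.8 times its weight and a gentle set-down does not free it; one to a few raps of the rim on the board at 0.1 m/s or more do. It then stays on the board, z down, as the mould is lifted off.
- block4: Loose amber frozen block (up to four), 60 (x) x 38 (y) x 28 (z) mm, 0.06 kg. Origin: centre of its face on the cavity's bottom; z to the mouth, 10 mm below the rim. Stuck: upside down it holds about 1.8 times its weight and a gentle set-down does not free it; one to a few raps of the rim on the board at 0.1 m/s or more do. It then stays on the board, z down, as the mould is lifted off.
- tub: Loose pale green open tub, 206 (x) x 140 (y) x 55 (z) mm outside, walls and floor 3 mm, about 0.45 kg. Origin at the centre of its underside. All four blocks fit side by side on its floor with their long sides along its y. From 0.46 m up the wall cabinet hangs close behind it (front from x = 0.61, y = -0.10 to x = 0.50, y = -0.50 m): a tool leaning back to the robot keeps the wrist clear.
- mug_grey: Grey mug, bystander, 84 x 123 x 91 mm; origin at the underside.
- pepper_mill: Dark wooden pepper mill, bystander, 58 mm across, 170 mm high; origin at the underside.
- salt_shaker: Glass salt shaker, bystander, 44 mm across, 90 mm high; origin at the underside.
- tumbler_a: Clear glass tumbler, bystander, 81 mm across, 93 mm high; origin at the underside.
- lemon: Lemon, bystander, 78 x 55 x 56 mm; origin at the underside.

How it is judged (in metres and radians):
On the way, in this order (a step that is already met when the one before it is completed fails the run):
1. the clamp lever is swung open (past 1.1 rad) with the mould still in the stand (value of joint lever above 1.1 rad and horizontal distance between mould and stand_slot below 0.04 m and z of mould in the frame of stand_slot below 0.044 m and angle between the x axis of mould and the z axis of stand, either way round below 0.3 rad and angle between the z axis of mould and the x axis of stand, either way round below 0.3 rad and angle between mould's own x axis and vertical below 0.3 rad), for 0.1 s.
2. the mould is brought down on the board upside down (mouth within 35 degrees of straight down, its back at most 65 mm above the board's top) (angle between mould's own z axis and vertical above 2.53 rad and z of mould in the frame of board below 0.085 m and x of mould in the frame of board between -0.13 and 0.13 m and y of mould in the frame of board between -0.13 and 0.13 m).
3. the mould stands in the stand again, the same way up, and the lever is shut over it (under 0.25 rad) (value of joint lever below 0.25 rad and horizontal distance between mould and stand_slot below 0.04 m and z of mould in the frame of stand_slot below 0.044 m and angle between the x axis of mould and the z axis of stand, either way round below 0.3 rad and angle between the z axis of mould and the x axis of stand, either way round below 0.3 rad and angle between mould's own x axis and vertical below 0.3 rad), for 0.2 s.
At the end, for the whole second after the job is handed in: All blocks present rest inside the tub, which stands on the worktop; the mould stands on its edge on the slot's floor, the same way up, mouth to the stand's +x (within 0.3 rad, origin within 40 mm of the slot's centre); the lever is shut over it (under 0.25 rad) (all of step 3 and x of mould in the frame of stand_slot below 0 m and linear speed of each of mould, block1, block2, block3, block4 below 0.03 m/s and angle between tub's own z axis and vertical below 0.15 rad and height (world z) of tub below 0.02 m and x of block1 in the frame of tub between -0.1 and 0.1 m and y of block1 in the frame of tub between -0.067 and 0.067 m and z of block1 in the frame of tub between 0 and 0.065 m and x of block2 in the frame of tub between -0.1 and 0.1 m and y of block2 in the frame of tub between -0.067 and 0.067 m and z of block2 in the frame of tub between 0 and 0.065 m and x of block3 in the frame of tub between -0.1 and 0.1 m and y of block3 in the frame of tub between -0.067 and 0.067 m and z of block3 in the frame of tub between 0 and 0.065 m and x of block4 in the frame of tub between -0.1 and 0.1 m and y of block4 in the frame of tub between -0.067 and 0.067 m and z of block4 in the frame of tub between 0 and 0.065 m); the robot touches nothing.
It fails at once if a bystander (mug, pepper mill, salt shaker, tumbler, lemon) is moved more than 5 cm (distance of any of mug_grey, pepper_mill, salt_shaker, tumbler_a, lemon from where it was at the start of the episode above 0.05 m).
Of block1, block2, block3, block4 only 2 to 4 are there at a start; the rules pass over those that are not, and their reading is None.
At some moment in a run one of tub may be knocked a few centimetres aside while the robot is not near it.
It also fails if it takes over 210 s, if anything falls off the work surface, if the arm or the gripper's body presses on something with over 40 N, if the wrist force passes 120 N, or if a joint passes its speed limit or range.

## Working session

There is one attempt and no reset: what is moved stays moved. The work goes in short steps, Python scripts to look and compute and a shell command to move; the robot and the scene stay as the last step left them, time stands still between calls to the robot, and variables do not carry over. Pictures are saved under pics/ and viewed, at most 14 in all, crops included, and the job is handed in when it is done.

```bash
ls; mkdir -p pics; python3 - <<'E'
from workcell import ctrl
import cv2
for n in("scene","top"):
    d=ctrl.get_image(n);cv2.imwrite(f"pics/{n}0.png",d["img"][:,:,::-1]);print(n,d["fx"],d["cx"],d["cy"],d["R"],d["t"])
o=ctrl.get_obs();print(o["t"],o["ee_pos"],o["orientation"],o["width"])
E
```

```text
jog.py
pics
workcell.py
scene 598.8472910534765 316.67724084668214 239.8864040139787 [[ 0.77033112 -0.63720047 -0.02378095]
 [-0.3358738  -0.37378161 -0.864567  ]
 [ 0.54201362  0.67399026 -0.50195454]] [-499.74640491  248.89162015  970.31329599]
top 498.71408226676664 320.3253726720298 239.59274446870526 [[ 0.01815554 -0.99975506 -0.01265687]
 [-0.98490602 -0.01570361 -0.1723761 ]
 [ 0.17213512  0.01559541 -0.98494989]] [ -57.40554291  612.58716568 1076.94040508]
0.1 [260.76025837 567.49222984 238.97616153] [-6.71376454e-01 -3.06868540e+00  2.08747132e-03] 87.8953260345287
```
View pics/scene0.png

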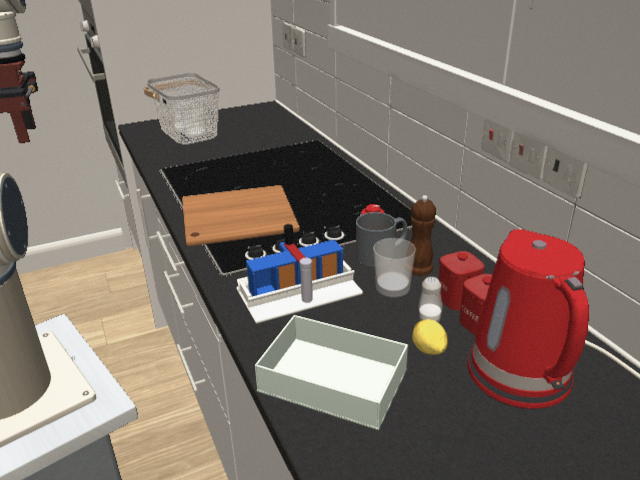

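View pics/top0.png

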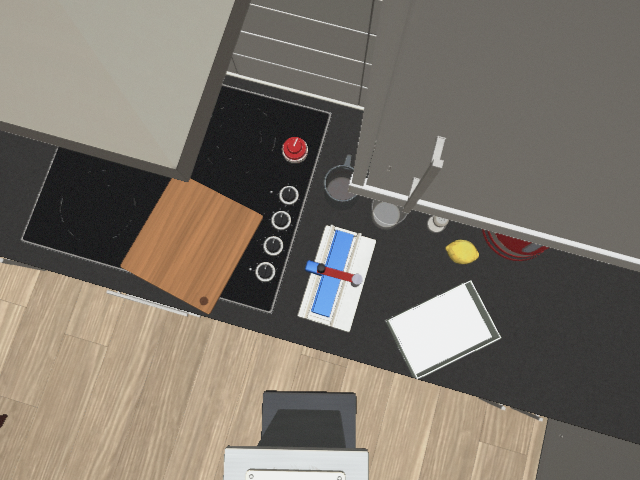

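Scene view: the mould is in the stand at about (297,267), with amber visible in at least two cavities. In the top view the stand is at (338,278), the knob at (321,267), the pin at (357,279), the tub at (443,329) and the board at (195,245). I'll enlarge these for measuring.

```bash
python3 - <<'E'
import cv2,numpy as np
t=cv2.imread("pics/top0.png");s=cv2.imread("pics/scene0.png")
a=cv2.resize(t[215:340,280:400],None,fx=3.3,fy=4.0*0.825,interpolation=cv2.INTER_CUBIC)
b=cv2.resize(s[215:325,230:370],None,fx=3.3*0.86,fy=3.3*0.86,interpolation=cv2.INTER_CUBIC)
h=max(a.shape[0],b.shape[0]);p=lambda i:cv2.copyMakeBorder(i,0,h-i.shape[0],0,0,0)
cv2.imwrite("pics/crop1.png",np.hstack([p(a),p(b)]));print(a.shape,b.shape)
E
nproc; ls .
```

```text
(412, 396, 3) (312, 397, 3)
4
jog.py
pics
workcell.py
```
View pics/crop1.png

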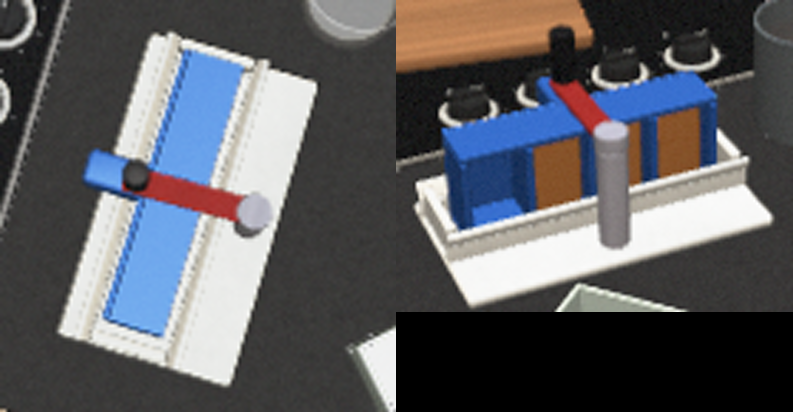

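Crop: the near cavity is empty and the other three hold amber blocks, so there are 3. The knob top is at top (321,268) and scene (288.5,226.6). The pin cap is at top (357,278) and scene (306,261).

```bash
cat >h.py <<'E'
import numpy as np,cv2
from workcell import ctrl
from scipy.spatial.transform import Rotation as Ro
R=np.array
C={"scene":dict(f=598.8472910534765,c=(316.67724,239.8864),R=R([[0.77033112,-0.63720047,-0.02378095],[-0.3358738,-0.37378161,-0.864567],[0.54201362,0.67399026,-0.50195454]]),t=R([-499.74640491,248.89162015,970.31329599])),
"top":dict(f=498.714082,c=(320.32537,239.59274),R=R([[0.01815554,-0.99975506,-0.01265687],[-0.98490602,-0.01570361,-0.1723761],[0.17213512,0.01559541,-0.98494989]]),t=R([-57.40554291,612.58716568,1076.94040508]))}
def ray(n,p):
    c=C[n];d=c["R"].T@R([(p[0]-c["c"][0])/c["f"],(p[1]-c["c"][1])/c["f"],1]);return -c["R"].T@c["t"],d/np.linalg.norm(d)
def plane(n,p,z):
    o,d=ray(n,p);return o+d*(z-o[2])/d[2]
def tri(pt,ps):
    A=np.zeros((3,3));b=np.zeros(3);L=[]
    for n,p in(("top",pt),("scene",ps)):
        o,d=ray(n,p);M=np.eye(3)-np.outer(d,d);A+=M;b+=M@o;L.append((o,M))
    x=np.linalg.solve(A,b);return x,np.linalg.norm(L[0][1]@(x-L[0][0]))
def proj(n,X):
    c=C[n];v=c["R"]@X+c["t"];return c["f"]*v[:2]/v[2]+c["c"]
def pic(n,f):
    i=ctrl.get_image(n)["img"][:,:,::-1].copy();cv2.imwrite("pics/"+f,i);return i
def goto(pos,Rt):
    """tool-frame offset to a target pose, both as single translation & rotvec"""
    o=ctrl.get_obs();R0=Ro.from_rotvec(o["orientation"])
    print("t",o["t"],"d_tool",np.round(R0.inv().apply(R(pos)-o["ee_pos"]),1),"rv",np.round((R0.inv()*Rt).as_rotvec(),3),"now",np.round(o["ee_pos"],1))
    print("axes\n",np.round(R0.as_matrix(),3))
E
python3 - <<'E'
from h import *
np.set_printoptions(precision=1,suppress=True)
for n,a,b in [("knobtop",(321.2,267.7),(288.5,226.6)),("pincap",(357,277.7),(305.8,260.8)),
("tubFar",(470,282),(297,318)),("tubR",(500,337),(407,345)),("tubN",(417,378),(383,420)),("tubL",(387,323),(258,367)),
("bd",(187,175),(182,195)),("bd",(187,175),(289,187)),("bd",(262,215),(289,187)),("bd",(262,215),(298,235)),("bd",(209,313),(298,235)),("bd",(209,313),(192,242)),("bd",(122,266),(192,242)),("bd",(122,266),(182,195)),
("mNL",(312.1,311.4),(246.9,260.8)),("mNR",(330,316.5),(255.4,270.3)),("mFR",(353.9,234.7),(343.1,248.5)),("mFL",(334.5,230.2),(333.6,241.8))]:
    x,e=tri(a,b);print(n,x,round(e,1))
print([plane("top",p,20) for p in [(187,175),(262,215),(209,313),(122,266)]])
print([plane("top",p,55) for p in [(470,282),(500,337),(417,378),(387,323)]])
E
```

```text
knobtop [540.1 -50.9 130. ] 0.4
pincap [ 522.7 -126.9   94.8] 1.9
tubFar [ 446.  -317.9  140.4] 77.2
tubR [ 425.1 -433.4  134. ] 26.4
tubN [ 374.1 -345.2  -42.9] 96.5
tubL [ 398.8 -190.9  -40.6] 36.1
bd [624.  289.1  95. ] 126.6
bd [773.  270.3  28.9] 5.3
bd [645.6  78.5 137.3] 4.6
bd [677.6  97.4  -3.4] 4.1
bd [534.2 112.   59.9] 121.0
bd [449.  202.1  20.4] 4.2
bd [ 576.   480.  -150.6] 8.0
bd [546.2 409.7  31.1] 2.5
mNL [450.8 -32.2  80.2] 0.5
mNR [441.9 -71.7  81.3] 0.9
mFR [ 620.2 -120.9   79.7] 0.9
mFL [631.6 -78.3  71.9] 0.4
[array([771.1, 275.7,  20. ]), array([675.8,  92.1,  20. ]), array([445.3, 204.3,  20. ]), array([549.6, 413. ,  20. ])]
[array([ 522.9, -380.9,   55. ]), array([ 404.1, -441.9,   55. ]), array([ 314.2, -260.4,   55. ]), array([ 429.8, -196.6,   55. ])]
```

```bash
cat >>h.py <<'E'
# measured frames
def rotz(a): return Ro.from_euler("z",a)
ms=[plane("top",p,81.5) for p in[(312.1,311.4),(330,316.5),(353.9,234.7),(334.5,230.2)]]
SC=sum(ms)/4; yv=(ms[2]+ms[3]-ms[0]-ms[1]); YS=np.arctan2(yv[1],yv[0])-np.pi/2   # stand yaw
RS=rotz(YS)
def stand(v): return RS.apply(v)+R([SC[0],SC[1],0])
def q():
    o=ctrl.get_obs();print("q",np.round(o["qpos"],3),"pos",np.round(o["ee_pos"],1),"F",np.round(o["ft_force"],1),"w",round(o["width"],1),"gf",round(o["grasp_force"],1))
    open("log.txt","a").write(repr([list(map(float,o[k])) for k in("qpos","ee_pos","orientation")])+"\n")
E
python3 - <<'E'
from h import *
print(SC,np.degrees(YS),stand([-25,0,117]),plane("top",(321.2,267.7),134),stand([55,0,95]),plane("top",(357,277.7),97))
for n in C: print(n,-C[n]["R"].T@C[n]["t"])
o=ctrl.get_obs();R0=Ro.from_rotvec(o["orientation"])
k=plane("top",(321.2,267.7),134);goto([k[0],k[1],190],R0);q()
E
```

```text
[535.75380441 -75.88203063  81.5       ] -104.99356321402702 [542.22156762 -51.73315821 117.        ] [539.99125725 -51.12910651 134.        ] [ 521.52472535 -129.00954995   95.        ] [ 524.0533806  -127.80785658   97.        ]
scene [ -57.35664004 -879.38924424  690.35220123]
top [ 419.00375002  -64.56697922 1165.60114556]
t 0.1 d_tool [-512.  -445.4   49.6] rv [0. 0. 0.] now [260.8 567.5 239. ]
axes
 [[-0.909  0.418 -0.001]
 [ 0.418  0.909 -0.001]
 [ 0.    -0.001 -1.   ]]
q [ 1.121  0.424  1.631  0.     1.089 -0.019] pos [260.8 567.5 239. ] F [-0.2  0.4  0. ] w 87.9 gf 0.0
```

The manual's scale: shifts go in units of 25 mm and turns go in units of 0.05 rad. Converting my numbers, -30 mm is -1.2, -26 mm is -1.04.

```bash
echo '[{"sx":-1.2, "sy":-1.04}, {"sx":-1.2, "sy":-1.04}, {"sx":-1.2, "sy":-1.04}, {"sx":-1.2, "sy":-1.04}, {"sx":-1.2, "sy":-1.04}]' | python3 jog.py 60; echo '[{"sx":-1.2, "sy":-1.04}, {"sx":-1.2, "sy":-1.04}, {"sx":-1.2, "sy":-1.04}, {"sx":-1.2, "sy":-1.04}, {"sx":-1.2, "sy":-1.04}]' | python3 jog.py;echo '[{"sx":-1.2, "sy":-1.04}, {"sx":-1.2, "sy":-1.04}, {"sx":-1.2, "sy":-1.04}, {"sx":-1.2, "sy":-1.04}, {"sx":-1.2, "sy":-1.04}]' | python3 jog.py;echo '[{"sx":-1.2, "sy":-1.04}, {"sx":-1.2, "sy":-1.04, "sz":1.2}, {"sz":0.8}, {}]' | python3 jog.py; python3 -c "
from h import *
o=ctrl.get_obs();R0=Ro.from_rotvec(o['orientation'])
goto([540.5,-51.3,117],R0);q()"
```

```text
t: 0.52
ee_pos: [343.0, 385.3, 239.3]
orientation: [-0.67, -3.069, 0.001]
ft_force: [1.3, 0.5, 1.0]
width: 61.0
grasp_force: 0.0
t: 0.93
ee_pos: [425.2, 204.5, 239.6]
orientation: [-0.671, -3.069, 0.0]
ft_force: [0.6, 0.4, -0.1]
width: 59.8
grasp_force: 0.0
t: 1.35
ee_pos: [507.2, 23.6, 239.6]
orientation: [-0.672, -3.069, 0.0]
ft_force: [0.3, 0.8, 0.4]
width: 59.9
grasp_force: 0.0
t: 1.68
ee_pos: [535.1, -42.4, 190.9]
orientation: [-0.675, -3.062, 0.001]
ft_force: [-0.5, 0.7, 0.0]
width: 60.3
grasp_force: 0.0
t 1.6833 d_tool [-9.1 -5.7 73.9] rv [0. 0. 0.] now [535.1 -42.4 190.9]
axes
 [[-0.907  0.421 -0.006]
 [ 0.421  0.907  0.001]
 [ 0.006 -0.002 -1.   ]]
q [-0.101  0.362  1.859 -0.     0.927 -1.238] pos [535.1 -42.4 190.9] F [-0.5  0.7  0. ] w 60.3 gf 0.0
```

```bash
echo '[{"sx":-0.36, "sy":-0.24, "sz":0.96}, {"sz":1}, {"sz":1}, {}]' | python3 jog.py; echo '[{}, {}, {}, {}, {}]' | python3 jog.py 10;  python3 -c "
from h import *
q()
o=ctrl.get_obs();R0=Ro.from_rotvec(o['orientation'])
pin=R([523,-128.5,0]);k=o['ee_pos']-pin;print(np.hypot(k[0],k[1]))
for a in (.35,.7,1.05,1.4): print(a,np.round(R0.inv().apply(rotz(a).apply(k)-k),1))"
```

```text
t: 2.02
ee_pos: [539.8, -48.9, 117.4]
orientation: [-0.669, -3.062, 0.001]
ft_force: [0.0, 0.5, -0.3]
width: 60.2
grasp_force: 0.0
t: 2.43
ee_pos: [543.5, -50.0, 121.9]
orientation: [0.671, 3.067, 0.0]
ft_force: [-0.1, -0.5, -0.5]
width: 30.2
grasp_force: 0.0
q [-0.113  0.476  1.883  0.     0.781 -1.254] pos [543.5 -50.  121.9] F [-0.1 -0.5 -0.5] w 30.2 gf 0.0
81.17932787403427
0.35 [26.6 -9.7 -0.1]
0.7 [ 48.2 -27.9  -0.1]
1.05 [ 62.2 -52.4  -0.2]
1.4 [ 67.1 -80.3  -0.2]
```

To row units: 3 mm is 0.12.

```bash
echo '[{"sz":0.12}, {}, {}, {}, {}]' | python3 jog.py 10;  python3 -c "
from h import *
q()
o=ctrl.get_obs();R0=Ro.from_rotvec(o['orientation'])
pin=R([523,-128.5,0]);k=o['ee_pos']-pin;print(np.hypot(k[0],k[1]))
p=0*k
for a in R(range(1,17))*.09: c=R0.inv().apply(rotz(a).apply(k)-k);print(np.round(c-p,1));p=c"
```

```text
t: 2.85
ee_pos: [542.7, -50.4, 117.7]
orientation: [-0.671, -3.069, 0.001]
ft_force: [-1.4, -5.1, 2.9]
width: 17.4
grasp_force: 30.0
q [-1.140e-01  4.830e-01  1.885e+00 -1.000e-03  7.740e-01 -1.254e+00] pos [542.7 -50.4 117.7] F [-1.4 -5.1  2.9] w 17.4 gf 30.0
80.5002412094655
[ 7.1 -1.6  0. ]
[ 6.9 -2.3  0. ]
[ 6.6 -2.9  0. ]
[ 6.4 -3.5  0. ]
[ 6. -4.  0.]
[ 5.6 -4.5  0. ]
[ 5.2 -5.   0. ]
[ 4.7 -5.5  0. ]
[ 4.2 -5.9  0. ]
[ 3.7 -6.2  0. ]
[ 3.1 -6.5  0. ]
[ 2.5 -6.8  0. ]
[ 1.9 -7.   0. ]
[ 1.2 -7.1  0. ]
[ 0.6 -7.2  0. ]
[-0.1 -7.2  0. ]
```

Gripped (17.4 mm, knob). Leading it round.

To row units: 7.1 mm is 0.284, 6.9 mm is 0.276.

```bash
echo '[{"sx":0.284, "sy":-0.064}, {"sx":0.276, "sy":-0.092}, {"sx":0.264, "sy":-0.116}, {"sx":0.256, "sy":-0.14}, {"sx":0.24, "sy":-0.16}]' | python3 jog.py; echo '[{"sx":0.224, "sy":-0.18}, {"sx":0.208, "sy":-0.2}, {"sx":0.188, "sy":-0.22}, {"sx":0.168, "sy":-0.236}, {"sx":0.148, "sy":-0.248}]' | python3 jog.py; echo '[{"sx":0.124, "sy":-0.26}, {"sx":0.1, "sy":-0.272}, {"sx":0.076, "sy":-0.28}, {"sx":0.048, "sy":-0.284}, {"sx":0.024, "sy":-0.288}]' | python3 jog.py; echo '[{"sx":-0.008, "sy":-0.288}, {}, {}]' | python3 jog.py; python3 -c "
from h import *
q()
o=ctrl.get_obs()
k=RS.inv().apply(o['ee_pos']-R([523,-128.5,0]));print(np.arctan2(-k[1],-k[0]))"
```

```text
t: 3.27
ee_pos: [508.0, -47.6, 117.8]
orientation: [0.672, 3.066, 0.005]
ft_force: [2.7, 12.1, 1.5]
width: 17.6
grasp_force: 30.0
t: 3.68
ee_pos: [472.2, -61.0, 117.5]
orientation: [-0.671, -3.065, -0.006]
ft_force: [-4.7, 14.2, 9.4]
width: 17.4
grasp_force: 30.0
t: 4.1
ee_pos: [451.3, -90.8, 117.6]
orientation: [0.671, 3.069, 0.002]
ft_force: [0.4, 5.5, 1.0]
width: 17.8
grasp_force: 30.0
t: 4.35
ee_pos: [448.4, -98.5, 117.6]
orientation: [-0.673, -3.069, 0.0]
ft_force: [-0.8, 0.8, 3.7]
width: 17.6
grasp_force: 30.0
q [-0.242  0.385  2.07  -0.     0.687 -1.381] pos [448.4 -98.5 117.6] F [-0.8  0.8  3.7] w 17.6 gf 30.0
1.449511785028233
```

To row units: -38 mm is -1.52, -35 mm is -1.4.

```bash
echo '[{}, {}, {}, {}, {}]' | python3 jog.py 60; echo '[{"sz":-1.4}, {"sz":-1.52}, {"sz":-1.52}, {"sz":-1.52}]' | python3 jog.py 80;  cat >>h.py <<'E'
def chain(q,s4=1): return Ro.from_euler("zyzyz".upper(),[q[0],q[1]+q[2],s4*q[3],q[4],q[5]+np.pi/2])
def axes(z,y):
    z=R(z)/np.linalg.norm(z);y=R(y)-z*np.dot(z,y);y/=np.linalg.norm(y);return Ro.from_matrix(np.column_stack([np.cross(y,z),y,z]))
E
python3 - <<'E'
from h import *
q();o=ctrl.get_obs();print(np.degrees((chain(o["qpos"]).inv()*Ro.from_rotvec(o["orientation"])).magnitude()))
zt=RS.apply([1,0,-1])
for s in(1,-1):
  T=axes(zt,RS.apply([0,s,0]))
  for q1 in(.1,.25):
   for p in(2.2,2.5):
    M=(Ro.from_euler("ZY",[q1,p]).inv()*T*rotz(-np.pi/2))
    e=M.as_euler("ZYZ");print(s,q1,p,np.round(e,2),np.round([e[0]+np.pi,-e[1],e[2]+np.pi],2))
E
```

```text
t: 4.77
ee_pos: [448.6, -98.2, 117.5]
orientation: [-0.671, -3.069, 0.0]
ft_force: [0.6, 0.0, -0.8]
width: 47.2
grasp_force: 0.0
t: 5.1
ee_pos: [448.0, -98.1, 268.0]
orientation: [-0.671, -3.068, -0.0]
ft_force: [0.8, -0.0, -1.0]
width: 74.0
grasp_force: 0.0
q [-0.242  0.138  1.956  0.     1.048 -1.382] pos [448.  -98.1 268. ] F [ 0.8 -0.  -1. ] w 74.0 gf 0.0Traceback (most recent call last):
  File "<stdin>", line 2, in <module>
  File "h.py", line 34, in chain
    def chain(q,s4=1): return Ro.from_euler("zyzyz".upper(),[q[0],q[1]+q[2],s4*q[3],q[4],q[5]+np.pi/2])
                              ~~~~~~~~~~~~~^^^^^^^^^^^^^^^^^^^^^^^^^^^^^^^^^^^^^^^^^^^^^^^^^^^^^^^^^^^^
  File "scipy/spatial/transform/_rotation.pyx", line 1413, in scipy.spatial.transform._rotation.Rotation.from_euler
ValueError: Expected axis specification to be a non-empty string of upto 3 characters, got ZYZYZ
```

```bash
sed -i 's/^def chain.*/def chain(q,s4=1): return Ro.from_euler("ZY",[q[0],q[1]+q[2]])*Ro.from_euler("ZYZ",[s4*q[3],q[4],q[5]+np.pi\/2])/' h.py
python3 - <<'E'
from h import *
o=ctrl.get_obs();print(np.degrees((chain(o["qpos"]).inv()*Ro.from_rotvec(o["orientation"])).magnitude()))
zt=RS.apply([1,0,-1])
for s in(1,-1):
  T=axes(zt,RS.apply([0,s,0]))
  for q1 in(.1,.25):
   for p in(2.2,2.5):
    M=(Ro.from_euler("ZY",[q1,p]).inv()*T*rotz(-np.pi/2))
    e=M.as_euler("ZYZ");print(s,q1,p,np.round(e,2),np.round([e[0]+np.pi,-e[1],e[2]+np.pi],2))
E
```

```text
2.150125709970988e-14
1 0.1 2.2 [-0.74  1.36  0.69] [ 2.4  -1.36  3.83]
1 0.1 2.5 [-0.81  1.14  0.91] [ 2.33 -1.14  4.05]
1 0.25 2.2 [-0.67  1.43  0.78] [ 2.47 -1.43  3.92]
1 0.25 2.5 [-0.72  1.2   0.98] [ 2.42 -1.2   4.12]
-1 0.1 2.2 [-0.74  1.36 -2.46] [ 2.4  -1.36  0.69]
-1 0.1 2.5 [-0.81  1.14 -2.23] [ 2.33 -1.14  0.91]
-1 0.25 2.2 [-0.67  1.43 -2.36] [ 2.47 -1.43  0.78]
-1 0.25 2.5 [-0.72  1.2  -2.16] [ 2.42 -1.2   0.98]
```

```bash
cat >>h.py <<'E'
TG=axes(RS.apply([1,0,-1]),RS.apply([0,1,0])); ZG=TG.as_matrix()[:,2]
PG=stand([-47,0,63])+2*ZG
E
python3 - <<'E'
from h import *
print(PG); goto(PG-110*ZG,TG)
E
```

```text
[547.54732731 -31.848217    61.58578644]
t 5.1 d_tool [-49.8 178.4 128.6] rv [ 0.548 -0.651  1.324] now [448.  -98.1 268. ]
axes
 [[-0.909  0.418 -0.001]
 [ 0.418  0.909  0.   ]
 [ 0.001 -0.    -1.   ]]
```

To row units: 36 mm is 1.44, 34 mm is 1.36.

```bash
echo '[{"sx":-0.4, "sy":1.44}, {"sx":-0.4, "sy":1.44}, {"sx":-0.4, "sy":1.44}, {"sx":-0.4, "sy":1.44}, {"sx":-0.4, "sy":1.36}]' | python3 jog.py 80; echo '[{"rx":0.782, "ry":-0.93, "rz":1.892}, {"rx":0.782, "ry":-0.93, "rz":1.892}, {"rx":0.782, "ry":-0.93, "rz":1.892}, {"rx":0.782, "ry":-0.93, "rz":1.892}, {"rx":0.782, "ry":-0.93, "rz":1.892}]' | python3 jog.py; echo '[{"rx":0.782, "ry":-0.93, "rz":1.892}, {"rx":0.782, "ry":-0.93, "rz":1.892}, {"rx":0.782, "ry":-0.93, "rz":1.892}, {"rx":0.782, "ry":-0.93, "rz":1.892}, {"rx":0.782, "ry":-0.93, "rz":1.892}]' | python3 jog.py; echo '[{"rx":0.782, "ry":-0.93, "rz":1.892}, {"rx":0.782, "ry":-0.93, "rz":1.892}, {"rx":0.782, "ry":-0.93, "rz":1.892}, {"rx":0.782, "ry":-0.93, "rz":1.892}, {}]' | python3 jog.py; python3 -c "
from h import *
q();goto(PG-110*ZG,TG)
o=ctrl.get_obs()
for s in(1,-1):print(s,(chain(o['qpos'],s).inv()*Ro.from_rotvec(o['orientation'])).magnitude())"
```

```text
t: 5.52
ee_pos: [569.2, 44.3, 266.7]
orientation: [0.671, 3.069, 0.0]
ft_force: [0.2, -0.9, -0.6]
width: 79.8
grasp_force: 0.0
t: 5.93
ee_pos: [568.1, 42.7, 266.7]
orientation: [1.292, 2.635, -0.355]
ft_force: [0.3, 0.2, -0.1]
width: 80.2
grasp_force: 0.0
t: 6.35
ee_pos: [568.1, 42.9, 266.6]
orientation: [1.756, 2.063, -0.648]
ft_force: [-1.4, 0.5, 0.2]
width: 79.8
grasp_force: 0.0
t: 6.77
ee_pos: [568.6, 43.2, 264.9]
orientation: [2.013, 1.541, -0.836]
ft_force: [-0.5, 0.2, 0.2]
width: 80.1
grasp_force: 0.0
q [ 0.355  0.553  1.569 -0.616  1.551  0.805] pos [568.6  43.2 264.9] F [-0.5  0.2  0.2] w 80.1 gf 0.0
t 6.7667 d_tool [88.9 -1.1 88.7] rv [-0.001  0.003 -0.002] now [568.6  43.2 264.9]
axes
 [[ 0.185  0.965 -0.184]
 [ 0.681 -0.261 -0.685]
 [-0.709  0.001 -0.705]]
1 4.263892432392673e-16
-1 1.232405539530092
```

```bash
echo '[{"sx":0.88, "sz":0.88}, {"sx":0.88, "sz":0.88}, {"sx":0.88, "sz":0.88}, {"sx":0.92, "sy":-0.04, "sz":0.92}, {}]' | python3 jog.py ; cat >>h.py <<'E'
def fit():
    A=[];b=[]
    for l in open("log.txt"):
        Q,p,o=eval(l);Z=rotz(Q[0]).as_matrix();E=lambda a:Ro.from_euler("ZY",[Q[0],a]).as_matrix()
        A.append(np.column_stack([Z[:,0],Z[:,2],E(Q[1])[:,2],E(Q[1]+Q[2])[:,0],E(Q[1]+Q[2])[:,2],Ro.from_rotvec(o).as_matrix()[:,2]]));b.append(p)
    A=np.vstack(A);b=np.hstack(b);x=np.linalg.lstsq(np.vstack([A,.05*np.eye(6)]),np.hstack([b,.05*R([0,200,450,0,400,250])]),rcond=None)[0];return x,np.abs(A@x-b).max()
E
python3 - <<'E'
from h import *
q();goto(PG,TG);print(fit())
for p in((306.7,260.5),(305.8,268.9)):
    w=plane("top",p,80);print(RS.inv().apply(w-R([SC[0],SC[1],0])))
E
```

```text
t: 7.18
ee_pos: [564.2, 41.9, 135.6]
orientation: [2.01, 1.551, -0.843]
ft_force: [-1.1, -0.8, -0.6]
width: 80.1
grasp_force: 0.0
q [ 0.355  0.72   1.623 -0.628  1.374  0.924] pos [564.2  41.9 135.6] F [-1.1 -0.8 -0.6] w 80.1 gf 0.0
t 7.1833 d_tool [ -0.8   3.4 105.7] rv [-0.004  0.003  0.007] now [564.2  41.9 135.6]
axes
 [[ 0.176  0.966 -0.187]
 [ 0.683 -0.257 -0.684]
 [-0.709 -0.008 -0.705]]
(array([  3.34108796, 302.5435964 , 541.10485563,  64.61380173,
       479.8225601 , 274.96189909]), np.float64(12.122919466606191))
[-62.30792789  10.14891697  80.        ]
[-59.00167734  -8.17330908  80.        ]
```

To row units: 1 mm is 0.04, 27 mm is 1.08.

```bash
echo '[{"sy":0.04, "sz":1.08}, {"sz":1.08}, {"sz":1.04}, {"sz":0.8}, {}]' | python3 jog.py 60;python3 -c "
from h import *
q();goto(PG,TG)"
```

```text
t: 7.6
ee_pos: [548.4, -28.1, 69.5]
orientation: [2.013, 1.546, -0.838]
ft_force: [-0.1, 0.1, 0.5]
width: 60.2
grasp_force: 0.0
q [ 0.259  0.785  1.714 -0.715  1.21   0.979] pos [548.4 -28.1  69.5] F [-0.1  0.1  0.5] w 60.2 gf 0.0
t 7.6 d_tool [2.8 0.2 8.3] rv [-0.002  0.001  0.002] now [548.4 -28.1  69.5]
axes
 [[ 0.181  0.966 -0.186]
 [ 0.682 -0.259 -0.683]
 [-0.708 -0.003 -0.706]]
```

To row units: 6 mm is 0.24, 1 mm is 0.04.

```bash
echo '[{"sx":0.04, "sz":0.24}, {}, {}, {}, {}]' | python3 jog.py 12;echo '[{}, {}, {}, {}, {}]' | python3 jog.py 12;python3 -c "
from h import *
q();goto(PG,TG)"
```

```text
t: 8.02
ee_pos: [550.1, -28.4, 65.8]
orientation: [2.013, 1.545, -0.83]
ft_force: [0.3, 0.1, -0.9]
width: 30.3
grasp_force: 0.0
t: 8.43
ee_pos: [549.7, -28.7, 65.6]
orientation: [2.013, 1.544, -0.832]
ft_force: [0.1, 5.0, 7.2]
width: 23.8
grasp_force: 29.9
q [ 0.258  0.791  1.714 -0.719  1.202  0.986] pos [549.7 -28.7  65.6] F [0.1 5.  7.2] w 23.8 gf 29.9
t 8.4333 d_tool [ 0.3 -1.3  5.4] rv [ 0.002 -0.    -0.001] now [549.7 -28.7  65.6]
axes
 [[ 0.184  0.966 -0.181]
 [ 0.683 -0.259 -0.683]
 [-0.707  0.002 -0.707]]
```

To row units: -26 mm is -1.04, -22 mm is -0.88.

```bash
echo '[{"sx":-0.56, "sz":-0.56}, {"sx":-0.88, "sz":-0.88}, {"sx":-1.04, "sz":-1.04}, {"sx":-1.04, "sz":-1.04}, {"sx":-1.04, "sz":-1.04}]' | python3 jog.py;cat >>h.py <<'E'
PR=R([549.7,-28.7,65.6]); BC=R([613,252.5,20.])  # TCP holding the mould in the stand; board centre (top)
def boardT(phi): return axes([np.cos(phi),np.sin(phi),-1],[np.sin(phi),-np.cos(phi),0])
def ik(P,T,x=(3.3,302.5,541,64.6,479.8,275.)):
    from scipy.optimize import least_squares
    w=P-x[5]*T.as_matrix()[:,2];q1=np.arctan2(w[1],w[0]);r=np.hypot(w[0],w[1])
    f=lambda a:[x[0]+x[2]*np.sin(a[0])+x[3]*np.cos(a[0]+a[1])+x[4]*np.sin(a[0]+a[1])-r,x[1]+x[2]*np.cos(a[0])-x[3]*np.sin(a[0]+a[1])+x[4]*np.cos(a[0]+a[1])-w[2]]
    s=least_squares(f,[.7,1.7]);e=(Ro.from_euler("ZY",[q1,sum(s.x)]).inv()*T*rotz(-np.pi/2)).as_euler("ZYZ")
    return np.round(np.r_[q1,s.x,e],2),np.round(w),round(2*s.cost,1)
E
python3 - <<'E'
from h import *
q();print(fit());o=ctrl.get_obs();T0=Ro.from_rotvec(o["orientation"]);print(ik(o["ee_pos"],T0))
for d in(-105,-90,-75,-60,-45):
    T=boardT(np.radians(d));Z=T.as_matrix()[:,2]
    # mould origin at board centre, back 42 above board top
    xm=-R([np.cos(np.radians(d)),np.sin(np.radians(d)),0]);P=BC+[0,0,42]+18*xm+[0,0,26]+2*Z
    print(d,P.round(),*ik(P,T),*ik(P+[0,0,100],T)[:1],(T0.inv()*T).as_rotvec().round(2))
E
```

```text
t: 8.85
ee_pos: [548.5, -29.0, 226.8]
orientation: [2.014, 1.546, -0.834]
ft_force: [1.0, -0.1, -3.9]
width: 24.2
grasp_force: 30.0
q [ 0.257  0.545  1.691 -0.671  1.41   0.805] pos [548.5 -29.  226.8] F [ 1.  -0.1 -3.9] w 24.2 gf 30.0
(array([  4.40188363, 304.82062508, 537.65428539,  64.12098691,
       479.48897588, 274.32312471]), np.float64(12.253025756617546))
(array([ 0.26,  0.54,  1.69, -0.67,  1.41,  0.8 ]), array([599., 159., 421.]), np.float64(0.0))
-105 [617. 269.  87.] [ 0.6   0.97  1.2  -0.48  1.61 -2.14] [668. 456. 281.] 0.0 [ 0.6   0.85  1.19 -0.48  1.73 -2.2 ] [ 0.   -0.   -3.14]
-90 [613. 269.  87.] [ 0.65  0.92  1.32 -0.6   1.46 -2.25] [613. 464. 281.] 0.0 [ 0.65  0.79  1.31 -0.6   1.58 -2.33] [-0.    0.27  2.94]
-75 [609. 269.  87.] [ 0.69  0.86  1.46 -0.73  1.3  -2.34] [558. 456. 281.] 0.0 [ 0.69  0.73  1.45 -0.71  1.41 -2.43] [-0.    0.52  2.73]
-60 [605. 267.  87.] [ 0.71  0.8   1.6  -0.88  1.12 -2.4 ] [507. 435. 281.] 0.0 [ 0.71  0.66  1.59 -0.83  1.22 -2.53] [-0.    0.73  2.49]
-45 [601. 264.  87.] [ 0.71  0.75  1.74 -1.06  0.94 -2.43] [464. 402. 281.] 0.0 [ 0.71  0.59  1.72 -0.97  1.03 -2.6 ] [-0.    0.91  2.24]
```

The manual's scale: shifts go in units of 25 mm and turns go in units of 0.05 rad. Converting my numbers, -27 mm is -1.08, 27 mm is 1.08.

```bash
echo '[{"sx":1.08, "sy":-0.056, "sz":-1.08}, {"sx":1.08, "sy":-0.056, "sz":-1.08}, {"sx":1.08, "sy":-0.056, "sz":-1.08}, {"sx":1.08, "sy":-0.056, "sz":-1.08}, {"sx":1.08, "sy":-0.056, "sz":-1.08}]' | python3 jog.py; echo '[{"sx":1.08, "sy":-0.056, "sz":-1.08}, {"sx":1.08, "sy":-0.056, "sz":-1.08}, {"sx":1.08, "sy":-0.056, "sz":-1.08}, {}]' | python3 jog.py; python3 -c "
from h import *
q();pic('top','top1.png');pic('scene','sc1.png')
a=cv2.imread('pics/top1.png');b=cv2.imread('pics/sc1.png')
cv2.imwrite('pics/both1.png',np.hstack([a[:400,100:420],b[40:440,80:480]]))
for z in(500,600,700):print([plane('top',p,z).round() for p in((185,180),(2,123),(240,10))])"
```

```text
t: 9.27
ee_pos: [591.6, 158.9, 225.5]
orientation: [2.014, 1.545, -0.833]
ft_force: [0.3, -0.6, -4.2]
width: 23.6
grasp_force: 30.0
t: 9.6
ee_pos: [617.7, 275.5, 224.0]
orientation: [2.011, 1.551, -0.827]
ft_force: [-0.9, -0.7, -3.8]
width: 24.0
grasp_force: 30.0
q [ 0.602  0.813  1.175 -0.489  1.771  0.916] pos [617.7 275.5 224. ] F [-0.9 -0.7 -3.8] w 24.0 gf 30.0
[array([616., 135., 500.]), array([697., 403., 500.]), array([878.,  71., 500.])]
[array([587., 105., 600.]), array([655., 332., 600.]), array([809.,  51., 600.])]
[array([557.,  75., 700.]), array([613., 262., 700.]), array([740.,  30., 700.])]
```

View pics/both1.png

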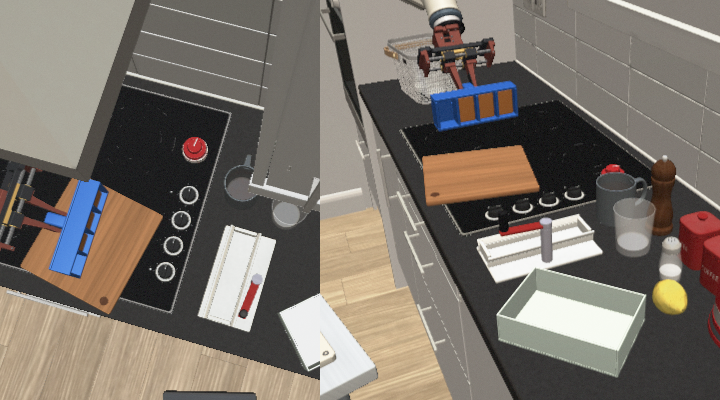

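Mould held with 3 blocks over the board; lever open; stand empty. A wire basket stands behind and to the left. I'll check its position.

To row units: -0.12 rad is -2.4.

```bash
python3 -c "
from h import *
for p in((158,133),(183,142),(218,128)):print(plane('scene',p,0).round())
for p in((146,83),(184,96),(219,80)):print(plane('scene',p,130).round())"; echo '[{"rz":-2.4}, {"rz":-2.4}, {"rz":-2.4}, {"rz":-2.4}, {"rz":-2.4}]' | python3 jog.py;echo '[{"rz":-2.4}, {"rz":-2.4}, {"rz":-2.4}, {"rz":-2.4}, {"rz":-2.4}]' | python3 jog.py;echo '[{"rz":-2.4}, {"rz":-2.4}, {"rz":-2.4}, {"rz":-2.4}, {"rz":-2.4}]' | python3 jog.py;echo '[{"rz":-2.4}, {"rz":-2.4}, {"rz":-2.4}, {"rz":-2.4}, {"rz":-2.4}]' | python3 jog.py;echo '[{"rz":-2.4}, {"rz":-2.4}, {"rz":-2.4}, {"rz":-2.4}, {"rz":-2.4}]' | python3 jog.py;echo '[{"rz":-2.4}, {"rz":-0.432}, {}]' | python3 jog.py; python3 -c "
from h import *
q()
phi=YS;T=boardT(phi);Z=T.as_matrix()[:,2];xm=-R([np.cos(phi),np.sin(phi),0]);P=BC+[0,0,42]+18*xm+[0,0,26]-2*Z
print(P);goto(P,T)"
```

```text
[747. 960.   0.]
[768. 825.   0.]
[923. 862.   0.]
[ 799. 1109.  130.]
[819. 876. 130.]
[1004.  961.  130.]
t: 10.12
ee_pos: [617.0, 267.1, 225.7]
orientation: [1.545, 2.192, -1.044]
ft_force: [-0.6, 0.0, -3.2]
width: 23.7
grasp_force: 30.0
t: 10.53
ee_pos: [617.0, 267.1, 225.7]
orientation: [0.885, 2.726, -1.187]
ft_force: [0.6, -0.4, -3.4]
width: 23.9
grasp_force: 30.0
t: 10.95
ee_pos: [617.0, 267.1, 225.7]
orientation: [-0.038, -2.739, 1.101]
ft_force: [-0.5, -0.3, -2.9]
width: 24.1
grasp_force: 30.0
t: 11.37
ee_pos: [617.0, 267.1, 225.7]
orientation: [0.729, -2.477, 0.914]
ft_force: [-0.6, 0.4, -3.9]
width: 23.7
grasp_force: 30.0
t: 11.78
ee_pos: [617.0, 267.1, 225.7]
orientation: [1.365, -2.056, 0.676]
ft_force: [-0.4, 0.0, -3.7]
width: 24.0
grasp_force: 30.0
t: 12.03
ee_pos: [617.1, 267.5, 225.9]
orientation: [1.487, -1.944, 0.619]
ft_force: [-0.7, -0.7, -4.2]
width: 23.9
grasp_force: 30.0
q [ 0.594  0.807  1.185 -0.493  1.771 -2.224] pos [617.1 267.5 225.9] F [-0.7 -0.7 -4.2] w 23.9 gf 30.0
[618.02266145 271.25325466  89.41421356]
t 12.0333 d_tool [-99.3   0.4  93.7] rv [ 0.    -0.001 -0.003] now [617.1 267.5 225.9]
axes
 [[-0.186 -0.965 -0.183]
 [-0.682  0.261 -0.683]
 [ 0.708 -0.002 -0.707]]
```

To row units: -17 mm is -0.68, 17 mm is 0.68.

```bash
echo '[{"sx":-0.72, "sz":0.72}, {"sx":-0.72, "sz":0.72}, {"sx":-0.72, "sz":0.72}, {"sx":-0.68, "sz":0.68}, {}]' | python3 jog.py; python3 -c "
from h import *
q()"
```

```text
t: 12.45
ee_pos: [615.0, 266.8, 120.5]
orientation: [1.485, -1.938, 0.617]
ft_force: [-1.3, -0.7, -5.0]
width: 23.9
grasp_force: 30.0
q [ 0.595  0.924  1.214 -0.483  1.649 -2.158] pos [615.  266.8 120.5] F [-1.3 -0.7 -5. ] w 23.9 gf 30.0
```

```bash
echo '[{"sx":-0.34, "sz":0.34}, {"sx":-0.34, "sz":0.34}, {"sx":-0.34, "sz":0.34}, {}]' | python3 jog.py; echo '[{}]' | python3 jog.py; python3 -c "
from h import *
q()"
```

```text
t: 12.78
ee_pos: [618.7, 269.8, 91.5]
orientation: [1.49, -1.945, 0.622]
ft_force: [0.8, 1.9, 2.4]
width: 23.9
grasp_force: 30.0
t: 12.87
ee_pos: [618.6, 269.7, 91.5]
orientation: [1.491, -1.946, 0.621]
ft_force: [1.5, 3.0, 3.5]
width: 24.0
grasp_force: 30.0
q [ 0.596  0.96   1.207 -0.483  1.613 -2.141] pos [618.6 269.7  91.5] F [1.5 3.  3.5] w 24.0 gf 30.0
```

```bash
for i in 1; do :; done; echo '[{"sx":0.56, "sz":-0.56}, {}, {"sx":-0.3, "sz":0.3}, {"sx":-0.3, "sz":0.3}, {}]' | python3 jog.py; echo '[{"sx":0.56, "sz":-0.56}, {}, {"sx":-0.3, "sz":0.3}, {"sx":-0.3, "sz":0.3}, {}]' | python3 jog.py; echo '[{"sx":0.64, "sz":-0.64}, {}, {"sx":-0.34, "sz":0.34}, {"sx":-0.34, "sz":0.34}, {}]' | python3 jog.py; echo '[{"sx":0.56, "sz":-0.56}, {"sx":0.56, "sz":-0.56}, {"sx":0.56, "sz":-0.56}, {"sx":0.8, "sz":-0.8}, {"sx":0.8, "sz":-0.8}]' | python3 jog.py; python3 -c "
from h import *
q()
pic('top','top2.png');pic('scene','sc2.png')
a=cv2.imread('pics/top2.png');b=cv2.imread('pics/sc2.png')
cv2.imwrite('pics/both2.png',np.hstack([a[:400,100:420],b[40:440,80:480]]))"
```

```text
t: 13.28
ee_pos: [618.3, 269.3, 88.3]
orientation: [1.491, -1.944, 0.621]
ft_force: [3.3, 4.1, 7.8]
width: 24.0
grasp_force: 31.0
t: 13.7
ee_pos: [617.8, 268.7, 87.2]
orientation: [1.489, -1.942, 0.622]
ft_force: [0.9, 3.1, 11.3]
width: 23.6
grasp_force: 45.2
t: 14.12
ee_pos: [617.5, 268.6, 86.8]
orientation: [1.487, -1.94, 0.623]
ft_force: [-0.1, 3.0, 21.4]
width: 23.7
grasp_force: 51.4
t: 14.53
ee_pos: [617.0, 268.5, 202.3]
orientation: [1.49, -1.942, 0.618]
ft_force: [0.3, 0.3, -2.1]
width: 24.2
grasp_force: 44.9
q [ 0.595  0.832  1.193 -0.49   1.742 -2.21 ] pos [617.  268.5 202.3] F [ 0.3  0.3 -2.1] w 24.2 gf 44.9
```

View pics/both2.png

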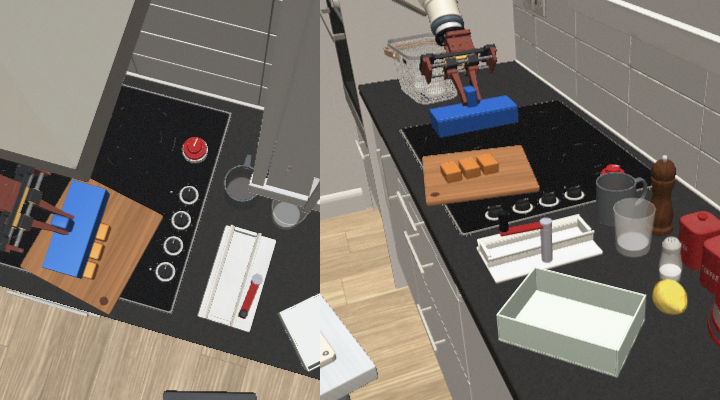

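All 3 blocks are out: top view full-frame about (190,265), scene about (550,205). The mould is empty in the grip, so I'll flip it back.

To row units: -20 mm is -0.8, 20 mm is 0.8, 0.12 rad is 2.4.

```bash
echo '[{"sx":0.8, "sz":-0.8, "rz":2}, {"rz":2.4}, {"rz":2.4}, {"rz":2.4}, {"rz":2.4}]' | python3 jog.py;echo '[{"rz":2.4}, {"rz":2.4}, {"rz":2.4}, {"rz":2.4}, {"rz":2.4}]' | python3 jog.py;echo '[{"rz":2.4}, {"rz":2.4}, {"rz":2.4}, {"rz":2.4}, {"rz":2.4}]' | python3 jog.py;echo '[{"rz":2.4}, {"rz":2.4}, {"rz":2.4}, {"rz":2.4}, {"rz":2.4}]' | python3 jog.py;echo '[{"rz":2.4}, {"rz":2.4}, {"rz":2.4}, {"rz":2.4}, {"rz":2.4}]' | python3 jog.py;echo '[{"rz":2.4}, {"rz":0.832}, {}]' | python3 jog.py; python3 -c "
from h import *
q();goto(stand([0,0,0])+(PR-stand([0,0,0]))+RS.apply([4.5,0,150]),TG)"
```

```text
t: 15.05
ee_pos: [617.0, 268.6, 228.8]
orientation: [0.902, -2.386, 0.859]
ft_force: [0.6, 0.2, -2.3]
width: 24.1
grasp_force: 43.9
t: 15.47
ee_pos: [617.0, 268.6, 228.5]
orientation: [0.166, -2.692, 1.06]
ft_force: [0.1, 0.1, -2.1]
width: 23.8
grasp_force: 43.9
t: 15.88
ee_pos: [617.0, 268.6, 228.5]
orientation: [-0.682, -2.804, 1.196]
ft_force: [1.1, 0.3, -1.9]
width: 23.7
grasp_force: 43.9
t: 16.3
ee_pos: [617.0, 268.6, 228.5]
orientation: [1.396, 2.338, -1.086]
ft_force: [-0.9, -0.2, -1.5]
width: 23.9
grasp_force: 43.9
t: 16.72
ee_pos: [617.0, 268.6, 228.5]
orientation: [1.911, 1.718, -0.893]
ft_force: [-0.4, -0.1, -1.5]
width: 23.8
grasp_force: 43.9
t: 16.97
ee_pos: [617.0, 268.6, 228.6]
orientation: [2.014, 1.543, -0.834]
ft_force: [-0.2, -0.2, -1.6]
width: 23.4
grasp_force: 43.9
q [ 0.595  0.805  1.183 -0.493  1.775  0.915] pos [617.  268.6 228.6] F [-0.2 -0.2 -1.6] w 23.4 gf 43.9
t 16.9667 d_tool [-209.2   12.2  227.9] rv [ 0.     0.001 -0.002] now [617.  268.6 228.6]
axes
 [[ 0.184  0.966 -0.183]
 [ 0.682 -0.26  -0.683]
 [-0.707  0.001 -0.707]]
```

To row units: 28.5 mm is 1.14, -26 mm is -1.04.

```bash
echo '[{"sx":-1.04, "sy":0.06, "sz":1.14}, {"sx":-1.04, "sy":0.06, "sz":1.14}, {"sx":-1.04, "sy":0.06, "sz":1.14}, {"sx":-1.04, "sy":0.06, "sz":1.14}, {"sx":-1.04, "sy":0.06, "sz":1.14}]' | python3 jog.py; echo '[{"sx":-1.04, "sy":0.06, "sz":1.14}, {"sx":-1.04, "sy":0.06, "sz":1.14}, {"sx":-1.04, "sy":0.06, "sz":1.14}, {}, {}]' | python3 jog.py; python3 -c "
from h import *
q();goto(PR+RS.apply([4.5,0,150]),TG)
a=pic('top','top3.png');b=pic('scene','sc3.png')
f=lambda i:cv2.resize(i,(400,400),interpolation=cv2.INTER_CUBIC)
cv2.imwrite('pics/both3.png',np.hstack([f(a[200:340,270:410]),f(b[140:300,210:370])]))"
```

```text
t: 17.38
ee_pos: [573.8, 79.1, 220.3]
orientation: [2.012, 1.547, -0.834]
ft_force: [0.3, 0.1, -2.0]
width: 24.1
grasp_force: 43.9
t: 17.8
ee_pos: [548.1, -33.9, 215.4]
orientation: [2.015, 1.544, -0.835]
ft_force: [0.1, 0.6, -2.5]
width: 23.8
grasp_force: 43.7
q [ 0.25   0.559  1.699 -0.676  1.39   0.816] pos [548.1 -33.9 215.4] F [ 0.1  0.6 -2.5] w 23.8 gf 43.7
t 17.8 d_tool [ 0.5  0.2 -0.9] rv [-0.002  0.    -0.001] now [548.1 -33.9 215.4]
axes
 [[ 0.184  0.965 -0.185]
 [ 0.683 -0.261 -0.683]
 [-0.707 -0.001 -0.707]]
```

View pics/both3.png

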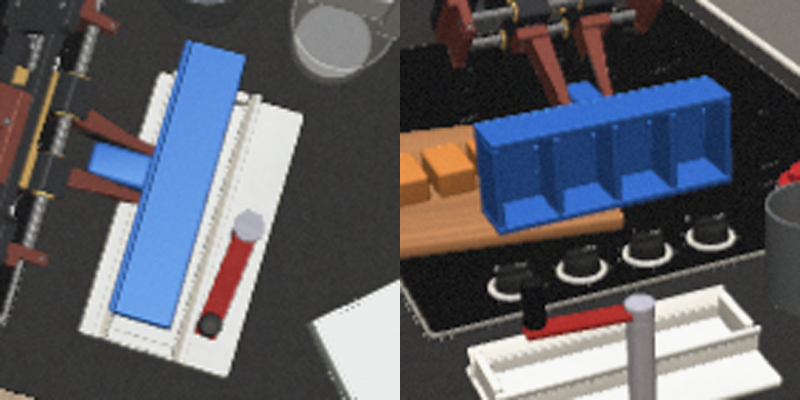

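```bash
python3 - <<'E'
from h import *
np.set_printoptions(precision=1,suppress=True)
f=lambda a:(a[0]/2.857+270,a[1]/2.857+200); g=lambda a:(a[0]/2.5+210,a[1]/2.5+140)
X=[]
for a,b in(((112,312),(75,124)),((170,327),(92,149)),((245,57),(327,95)),((188,42),(307,76))):
    x,e=tri(f(a),g(b));x=RS.inv().apply(x-R([SC[0],SC[1],0]));X.append(x);print(x,e)
print(np.mean(X,0))
for a in((112,312),(170,327),(245,57),(188,42)): print(RS.inv().apply(plane("top",f(a),np.mean(X,0)[2])-R([SC[0],SC[1],0])))
# lower rim edge
for b in((502-400,233),(732-400,182)): print(b)
E
```

```text
[-20.9 -93.6 231. ] 0.0012413835292248725
[ 17.8 -93.2 228. ] 0.8696930101323953
[ 16.8  92.  230.5] 1.6867189468271409
[-22.2  92.9 230.2] 0.2552666396827965
[ -2.1  -0.5 229.9]
[-20.9 -93.6 229.9]
[ 18.  -92.5 229.9]
[ 17.4  93.8 229.9]
[-22.2  93.2 229.9]
(102, 233)
(332, 182)
```

To row units: 17 mm is 0.68, 14 mm is 0.56.

```bash
echo '[{"sx":0.56, "sz":0.68}, {"sx":0.68, "sz":0.68}, {"sx":0.68, "sz":0.68}, {"sx":0.68, "sz":0.68}, {"sx":0.68, "sz":0.68}]' | python3 jog.py; echo '[{"sx":0.16, "sz":0.16}, {"sx":0.16, "sz":0.16}, {}]' | python3 jog.py; python3 -c "
from h import *
q()"
```

```text
t: 18.32
ee_pos: [549.7, -32.5, 96.2]
orientation: [2.011, 1.547, -0.83]
ft_force: [0.4, 0.6, -1.4]
width: 23.9
grasp_force: 43.7
t: 18.57
ee_pos: [549.1, -33.4, 85.8]
orientation: [2.011, 1.546, -0.833]
ft_force: [-0.1, -0.0, -0.9]
width: 23.7
grasp_force: 43.7
q [ 0.251  0.756  1.72  -0.717  1.221  0.961] pos [549.1 -33.4  85.8] F [-0.1 -0.  -0.9] w 23.7 gf 43.7
```

To row units: 4 mm is 0.16, 3 mm is 0.12.

```bash
echo '[{"sx":0.16, "sz":0.16}, {"sx":0.16, "sz":0.16}, {"sx":0.12, "sz":0.12}, {}, {}]' | python3 jog.py; python3 -c "
from h import *
q()"
```

```text
t: 18.98
ee_pos: [548.9, -34.3, 70.8]
orientation: [2.013, 1.544, -0.833]
ft_force: [1.2, -0.9, -2.4]
width: 23.7
grasp_force: 43.7
q [ 0.25   0.78   1.719 -0.723  1.203  0.978] pos [548.9 -34.3  70.8] F [ 1.2 -0.9 -2.4] w 23.7 gf 43.7
```

To row units: 2 mm is 0.08, 1.4 mm is 0.056.

```bash
echo '[{"sx":0.08, "sz":0.08}, {"sx":0.056, "sz":0.056}, {}, {}]' | python3 jog.py; python3 -c "
from h import *
q()"
```

```text
t: 19.32
ee_pos: [548.9, -34.2, 65.9]
orientation: [2.013, 1.544, -0.833]
ft_force: [0.7, -0.5, -1.6]
width: 23.9
grasp_force: 43.7
q [ 0.25   0.789  1.719 -0.725  1.197  0.984] pos [548.9 -34.2  65.9] F [ 0.7 -0.5 -1.6] w 23.9 gf 43.7
```

To row units: 1 mm is 0.04.

```bash
echo '[{"sx":0.04, "sz":0.04}, {"sx":0.04, "sz":0.04}, {}]' | python3 jog.py; python3 -c "
from h import *
q();a=pic('top','top4.png');b=pic('scene','sc4.png')
f=lambda i:cv2.resize(i,(400,400),interpolation=cv2.INTER_CUBIC)
cv2.imwrite('pics/both4.png',np.hstack([f(a[200:340,270:410]),f(b[180:340,220:380])]))"
```

```text
t: 19.57
ee_pos: [549.1, -34.0, 65.4]
orientation: [2.011, 1.541, -0.835]
ft_force: [-2.1, 5.7, 15.5]
width: 23.9
grasp_force: 43.5
q [ 0.251  0.791  1.717 -0.726  1.199  0.986] pos [549.1 -34.   65.4] F [-2.1  5.7 15.5] w 23.9 gf 43.5
```

View pics/both4.png

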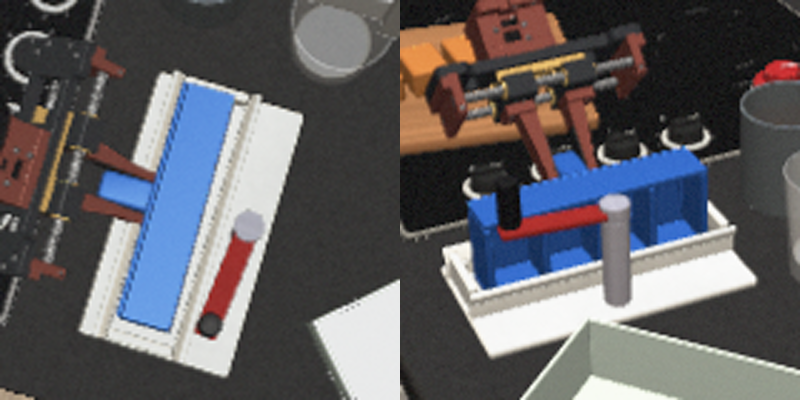

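Seated in the slot, pressing 15 N on the floor. I'll release and back away.

To row units: -1 mm is -0.04.

```bash
echo '[{"sx":-0.04, "sz":-0.04}, {}, {}, {}, {}]' | python3 jog.py 60; echo '[{"sz":-0.8}, {"sz":-1.2}, {"sz":-1.4}, {"sz":-1.4}, {"sx":-1, "sz":-1}]' | python3 jog.py;  echo '[{"sx":-1, "sz":-1}, {"sx":-1, "sz":-1}, {}]' | python3 jog.py; python3 -c "
from h import *
q()
kn=R([523,-128.5,0])+rotz(1.45).apply(R([542.7-523,-50.4+128.5,0]));print(kn)
goto([kn[0],kn[1],250],axes([0,0,-1],[np.cos(1.14),np.sin(1.14),0]))"
```

```text
t: 20.08
ee_pos: [548.8, -34.2, 64.3]
orientation: [2.013, 1.544, -0.833]
ft_force: [0.5, 0.3, -0.1]
width: 53.6
grasp_force: 0.6
t: 20.5
ee_pos: [571.0, 50.8, 184.1]
orientation: [2.011, 1.548, -0.833]
ft_force: [0.1, -0.2, -0.4]
width: 59.7
grasp_force: 0.0
t: 20.75
ee_pos: [573.0, 48.5, 261.7]
orientation: [2.015, 1.54, -0.821]
ft_force: [0.8, 0.1, 0.4]
width: 60.0
grasp_force: 0.0
q [ 0.361  0.56   1.562 -0.615  1.544  0.813] pos [573.   48.5 261.7] F [0.8 0.1 0.4] w 60.0 gf 0.0
[447.84301996 -99.53228779   0.        ]
t 20.75 d_tool [-116.8  -82.8  131.3] rv [-0.538  0.654 -1.328] now [573.   48.5 261.7]
axes
 [[ 0.19   0.966 -0.175]
 [ 0.684 -0.258 -0.682]
 [-0.704  0.01  -0.71 ]]
```

To row units: -0.0948 rad is -1.896.

```bash
echo '[{"rx":-0.772, "ry":0.936, "rz":-1.896}, {"rx":-0.772, "ry":0.936, "rz":-1.896}, {"rx":-0.772, "ry":0.936, "rz":-1.896}, {"rx":-0.772, "ry":0.936, "rz":-1.896}, {"rx":-0.772, "ry":0.936, "rz":-1.896}]' | python3 jog.py; echo '[{"rx":-0.772, "ry":0.936, "rz":-1.896}, {"rx":-0.772, "ry":0.936, "rz":-1.896}, {"rx":-0.772, "ry":0.936, "rz":-1.896}, {"rx":-0.772, "ry":0.936, "rz":-1.896}, {"rx":-0.772, "ry":0.936, "rz":-1.896}]' | python3 jog.py; echo '[{"rx":-0.772, "ry":0.936, "rz":-1.896}, {"rx":-0.772, "ry":0.936, "rz":-1.896}, {"rx":-0.772, "ry":0.936, "rz":-1.896}, {"rx":-0.772, "ry":0.936, "rz":-1.896}, {}]' | python3 jog.py; python3 -c "
from h import *
q()
goto([448,-98.5,117],axes([0,0,-1],[np.cos(1.14),np.sin(1.14),0]))"
```

```text
t: 21.17
ee_pos: [570.0, 47.8, 254.8]
orientation: [1.67, 2.201, -0.593]
ft_force: [-0.5, -0.9, -0.7]
width: 59.7
grasp_force: 0.0
t: 21.58
ee_pos: [570.0, 47.6, 255.0]
orientation: [1.173, 2.749, -0.286]
ft_force: [-1.0, 0.3, -0.9]
width: 60.1
grasp_force: 0.0
t: 22.0
ee_pos: [570.7, 46.3, 254.9]
orientation: [-0.668, -3.06, -0.0]
ft_force: [-0.7, 0.2, -0.4]
width: 59.9
grasp_force: 0.0
q [ 0.059  0.333  1.729  0.003  1.089 -1.084] pos [570.7  46.3 254.9] F [-0.7  0.2 -0.4] w 59.9 gf 0.0
t 22.0 d_tool [  49.9 -182.5  138.7] rv [-0.002 -0.009  0.001] now [570.7  46.3 254.9]
axes
 [[-0.909  0.417 -0.009]
 [ 0.417  0.909  0.002]
 [ 0.009 -0.002 -1.   ]]
```

To row units: -37 mm is -1.48, -36 mm is -1.44.

```bash
echo '[{"sx":0.4, "sy":-1.44}, {"sx":0.4, "sy":-1.44}, {"sx":0.4, "sy":-1.48}, {"sx":0.4, "sy":-1.48}, {"sx":0.4, "sy":-1.48, "sz":0.8}]' | python3 jog.py; echo '[{"sz":1.2}, {"sz":1.2}, {"sz":1.2}, {"sz":1.12}, {}]' | python3 jog.py 40; echo '[{}, {}, {}, {}, {}]' | python3 jog.py 10;python3 -c "
from h import *
q()
o=ctrl.get_obs();R0=Ro.from_rotvec(o['orientation'])
pin=R([523,-128.5,0]);k=o['ee_pos']-pin;print(np.hypot(k[0],k[1]))
p=0*k
for a in R(range(1,17))*-.0915: c=R0.inv().apply(rotz(a).apply(k)-k);print(np.round(c-p,1));p=c"
```

```text
t: 22.42
ee_pos: [449.6, -97.9, 238.9]
orientation: [-0.677, -3.065, 0.005]
ft_force: [2.3, -0.3, 0.3]
width: 60.2
grasp_force: 0.0
t: 22.83
ee_pos: [444.7, -95.6, 114.7]
orientation: [-0.673, -3.052, 0.003]
ft_force: [-1.2, -0.1, 0.1]
width: 40.4
grasp_force: 0.0
t: 23.25
ee_pos: [449.4, -96.5, 120.4]
orientation: [-0.672, -3.064, 0.002]
ft_force: [0.1, 0.7, 5.6]
width: 17.5
grasp_force: 30.0
q [-2.370e-01  3.820e-01  2.064e+00 -2.000e-03  7.000e-01 -1.374e+00] pos [449.4 -96.5 120.4] F [0.1 0.7 5.6] w 17.5 gf 30.0
80.22719475603785
[-0.2  7.3 -0. ]
[-0.8  7.3 -0. ]
[-1.5  7.2 -0. ]
[-2.2  7.  -0. ]
[-2.8  6.8 -0. ]
[-3.4  6.5 -0. ]
[-4.   6.2 -0. ]
[-4.5  5.8 -0. ]
[-5.   5.3 -0. ]
[-5.5  4.9 -0. ]
[-5.9  4.3 -0. ]
[-6.3  3.8 -0. ]
[-6.6  3.2 -0. ]
[-6.9  2.6 -0. ]
[-7.1  1.9 -0. ]
[-7.2  1.3 -0. ]
```

```bash
echo '[{"sx":-0.008, "sy":0.292}, {"sx":-0.032, "sy":0.292}, {"sx":-0.06, "sy":0.288}, {"sx":-0.088, "sy":0.28}, {"sx":-0.112, "sy":0.272}]' | python3 jog.py; echo '[{"sx":-0.136, "sy":0.26}, {"sx":-0.16, "sy":0.248}, {"sx":-0.18, "sy":0.232}, {"sx":-0.2, "sy":0.212}, {"sx":-0.22, "sy":0.196}]' | python3 jog.py; echo '[{"sx":-0.236, "sy":0.172}, {"sx":-0.252, "sy":0.152}, {"sx":-0.264, "sy":0.128}, {"sx":-0.276, "sy":0.104}, {"sx":-0.284, "sy":0.076}]' | python3 jog.py; echo '[{"sx":-0.28, "sy":0.052}, {}, {}]' | python3 jog.py;python3 -c "
from h import *
q()
o=ctrl.get_obs()
k=RS.inv().apply(o['ee_pos']-R([523,-128.5,0]));print(np.arctan2(-k[1],-k[0]))"
```

```text
t: 23.67
ee_pos: [470.1, -67.1, 119.9]
orientation: [-0.672, -3.061, 0.002]
ft_force: [-4.9, -1.5, 7.8]
width: 17.5
grasp_force: 30.0
t: 24.08
ee_pos: [502.2, -50.4, 119.6]
orientation: [-0.672, -3.06, 0.002]
ft_force: [-4.7, -1.5, 7.8]
width: 17.3
grasp_force: 30.0
t: 24.5
ee_pos: [538.3, -49.7, 119.3]
orientation: [-0.672, -3.059, 0.002]
ft_force: [-5.6, -2.2, 7.3]
width: 17.5
grasp_force: 30.0
t: 24.75
ee_pos: [546.5, -51.8, 119.3]
orientation: [-0.671, -3.063, 0.002]
ft_force: [-0.7, -1.7, 4.9]
width: 17.5
grasp_force: 30.0
q [-1.160e-01  4.870e-01  1.872e+00 -1.000e-03  7.890e-01 -1.255e+00] pos [546.5 -51.8 119.3] F [-0.7 -1.7  4.9] w 17.5 gf 30.0
-0.03600394617697221
```

To row units: -38 mm is -1.52, -35 mm is -1.4.

```bash
echo '[{}, {}, {}, {}, {}]' | python3 jog.py 50; echo '[{"sz":-1.4}, {"sz":-1.52}, {"sz":-1.52}, {}]' | python3 jog.py 80;  python3 -c "
from h import *
q();a=pic('top','top5.png');b=pic('scene','sc5.png')
f=lambda i,s:cv2.resize(i,None,fx=s,fy=s,interpolation=cv2.INTER_CUBIC)
u=np.hstack([f(a[200:320,130:260],3),f(b[170:290,170:300],3)]);v=np.hstack([f(a[260:390,370:510],2),f(b[210:430,240:420],1.25)[:260,:220]])
v=cv2.copyMakeBorder(v,0,0,0,max(0,u.shape[1]-v.shape[1]),0)[:,:u.shape[1]]
i=np.vstack([u,v[:240]]);print(i.shape);cv2.imwrite('pics/both5.png',i)"
```

```text
t: 25.17
ee_pos: [545.7, -51.5, 118.2]
orientation: [-0.67, -3.061, 0.002]
ft_force: [0.8, 0.3, 0.4]
width: 46.8
grasp_force: 0.0
t: 25.5
ee_pos: [550.6, -52.0, 236.2]
orientation: [0.671, 3.065, 0.0]
ft_force: [1.2, -0.3, 0.2]
width: 72.8
grasp_force: 0.0
q [-0.115  0.321  1.796 -0.     1.022 -1.255] pos [550.6 -52.  236.2] F [ 1.2 -0.3  0.2] w 72.8 gf 0.0
(600, 780, 3)
```

View pics/both5.png

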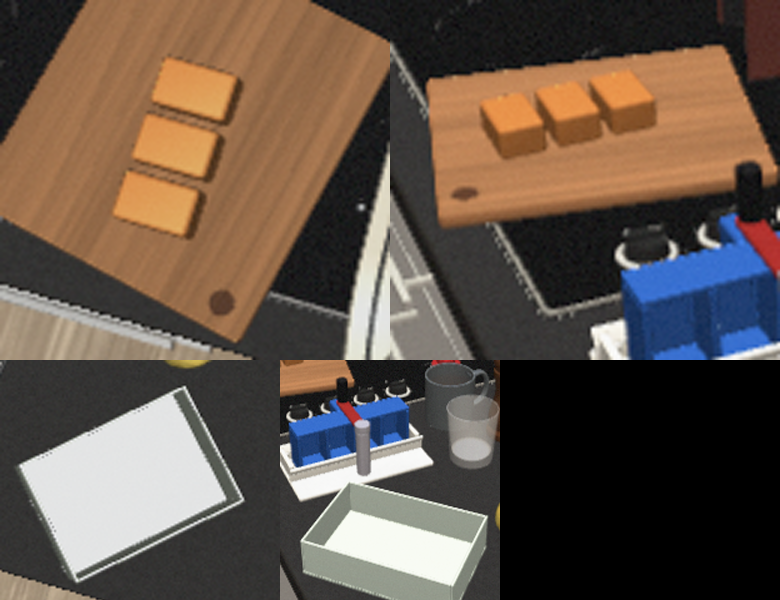

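```bash
cat >>h.py <<'E'
BLK=[(130+195/3,200+89/3),(130+178/3,200+146/3),(130+157/3,200+203/3)]
E
python3 - <<'E'
from h import *
np.set_printoptions(precision=1,suppress=True)
s=[((622-390)/3+170,90/3+170),((570-390)/3+170,101/3+170),((514-390)/3+170,112/3+170)]
for a,b in zip(BLK,s): print(tri(a,b),plane("top",a,48))
f=lambda p:plane("top",(p[0]/3+130,p[1]/3+200),48)
for e in(((166,58),(238,76)),((152,101),(223,122)),((147,115),(222,133)),((134,160),(208,178)),((126,172),(201,188)),((114,217),(187,236))):
    d=f(e[1])-f(e[0]);print("len",np.linalg.norm(d),"az",np.degrees(np.arctan2(d[1],d[0])))
T=[(461.5,274),(491.5,329),(408.5,370.5),(379,313)];S=[(296,309),(405.6,334),(257.6,354.8)]
for t in T:
    print(plane("top",t,55),[ (x[2].round(),round(e,1)) for x,e in(tri(t,u) for u in S)])
E
```

```text
(array([631.9, 240.3,  50.3]), np.float64(0.5727880778257795)) [632.8 240.6  48. ]
(array([588. , 249.8,  51.6]), np.float64(0.025670150589176873)) [588.6 250.8  48. ]
(array([544.4, 262.9,  51.8]), np.float64(0.08849079466915726)) [544.9 263.9  48. ]
len 57.67557813316513 az -103.23545876510177
len 57.361384895102816 az -105.54656549307612
len 59.52285727063257 az -102.57655062227107
len 58.47996099000604 az -102.6547070750943
len 58.74768020471824 az -101.02858202836855
len 57.593881264653334 az -103.42817288238325
[ 540.4 -362.6   55. ] [(np.float64(142.0), np.float64(79.1)), (np.float64(54.0), np.float64(0.4)), (np.float64(95.0), np.float64(119.0))]
[ 421.  -424.2   55. ] [(np.float64(194.0), np.float64(45.8)), (np.float64(135.0), np.float64(26.2)), (np.float64(147.0), np.float64(79.7))]
[ 329.5 -242.4   55. ] [(np.float64(127.0), np.float64(32.6)), (np.float64(99.0), np.float64(116.5)), (np.float64(52.0), np.float64(1.0))]
[ 451.2 -179.1   55. ] [(np.float64(47.0), np.float64(0.8)), (np.float64(-6.0), np.float64(96.4)), (np.float64(-36.0), np.float64(40.3))]
```

```bash
cat >>h.py <<'E'
BW=[R([632.5,240.5]),R([588.3,250.5]),R([544.7,263.5])]
TC=R([435.5,-302.]);TX=R([.443,-.896])
TB=axes([0,0,-1],[np.cos(np.radians(77.2)),np.sin(np.radians(77.2)),0])
TT=axes([0,0,-1],[.896,.443,0])
def toB(i,z): q();goto([*BW[i],z],TB)
def toT(s,z): q();goto([*(TC+s*TX),z],TT)
E
echo '[{"sx":0.24, "sy":1.5}, {"sx":0.24, "sy":1.5}, {"sx":0.24, "sy":1.5}, {"sx":0.24, "sy":1.5}, {"sx":0.24, "sy":1.5}]' | python3 jog.py 80;echo '[{"sx":0.24, "sy":1.5}, {"sx":0.24, "sy":1.5}, {"sx":0.24, "sy":1.5, "sz":1, "rz":-2}, {"sz":1.6, "rz":-2.16}, {"sz":1.6}]' | python3 jog.py; echo '[{}]' | python3 jog.py; python3 -c "
from h import *
toB(0,43)"
```

```text
t: 26.02
ee_pos: [596.8, 132.7, 226.7]
orientation: [-0.67, -3.058, 0.004]
ft_force: [0.8, 0.0, -0.1]
width: 79.9
grasp_force: 0.0
t: 26.43
ee_pos: [626.7, 240.3, 123.5]
orientation: [-0.336, -3.117, -0.0]
ft_force: [0.4, -0.1, -0.1]
width: 80.1
grasp_force: 0.0
t: 26.52
ee_pos: [620.2, 236.6, 115.5]
orientation: [-0.345, -3.1, 0.012]
ft_force: [-1.8, -1.1, -0.7]
width: 80.2
grasp_force: 0.0
q [ 0.345  0.635  1.593  0.004  0.937 -1.006] pos [620.2 236.6 115.5] F [-1.8 -1.1 -0.7] w 80.2 gf 0.0
t 26.5167 d_tool [-12.7   7.3  72.2] rv [-0.01  -0.022  0.001] now [620.2 236.6 115.5]
axes
 [[-0.975  0.22  -0.023]
 [ 0.22   0.975 -0.005]
 [ 0.022 -0.01  -1.   ]]
```

```bash
echo '[{"sx":-0.2, "sy":0.08, "sz":1}, {}, {}, {}]' | python3 jog.py; python3 -c "
from h import *
toB(0,43)"
```

```text
t: 26.85
ee_pos: [632.3, 238.6, 102.2]
orientation: [-0.351, -3.115, -0.0]
ft_force: [0.6, 0.0, 0.5]
width: 80.1
grasp_force: 0.0
q [ 0.342  0.661  1.58   0.004  0.907 -1.007] pos [632.3 238.6 102.2] F [0.6 0.  0.5] w 80.1 gf 0.0
t 26.85 d_tool [-0.2  1.9 59.2] rv [-0.001 -0.007 -0.001] now [632.3 238.6 102.2]
axes
 [[-0.975  0.222 -0.007]
 [ 0.222  0.975  0.001]
 [ 0.007 -0.001 -1.   ]]
```

To row units: 22 mm is 0.88, 12 mm is 0.48.

```bash
echo '[{"sy":0.08, "sz":0.88}, {"sz":0.88}, {"sz":0.48}, {"sz":0.12}, {}]' | python3 jog.py 78; echo '[{}, {}, {}, {}, {}]' | python3 jog.py 40; python3 -c "
from h import *
toB(0,43)"
```

```text
t: 27.27
ee_pos: [632.5, 240.8, 44.0]
orientation: [-0.35, -3.115, -0.0]
ft_force: [-1.9, -0.0, 2.6]
width: 78.0
grasp_force: 1.1
t: 27.68
ee_pos: [633.3, 241.1, 43.9]
orientation: [-0.35, -3.117, -0.001]
ft_force: [-0.6, 0.0, 8.1]
width: 60.4
grasp_force: 31.3
q [ 0.345  0.743  1.589  0.004  0.814 -1.005] pos [633.3 241.1  43.9] F [-0.6  0.   8.1] w 60.4 gf 31.3
t 27.6833 d_tool [ 0.6 -0.7  0.9] rv [ 0.    -0.005 -0.   ] now [633.3 241.1  43.9]
axes
 [[-0.975  0.222 -0.005]
 [ 0.222  0.975  0.001]
 [ 0.005  0.    -1.   ]]
```

To row units: -37 mm is -1.48, 10 mm is 0.4.

```bash
echo '[{"sz":-1.4}, {"sz":-1.52}, {"sz":-1.52}, {"sz":-1.52}, {"sx":0.4, "sy":-1.48}]' | python3 jog.py; echo '[{"sx":0.4, "sy":-1.48}, {"sx":0.4, "sy":-1.48}, {"sx":0.4, "sy":-1.48}, {"sx":0.4, "sy":-1.48}, {"sx":0.4, "sy":-1.48}]' | python3 jog.py; echo '[{"sx":0.4, "sy":-1.48}, {"sx":0.4, "sy":-1.48}, {"sx":0.4, "sy":-1.48}, {"sx":0.4, "sy":-1.48}, {"rz":2.2}]' | python3 jog.py; echo '[{"rz":2.2}, {"rz":2.2}, {"rz":2.2}, {"rz":2.2}, {"rz":2.2}]' | python3 jog.py; echo '[{"rz":2.2}, {"rz":2.2}, {}]' | python3 jog.py; python3 -c "
from h import *
toT(60,110)
a=pic('top','top6.png');cv2.imwrite('pics/c6.png',cv2.resize(a[200:400,300:520],None,fx=2.5,fy=2.5))"
```

```text
t: 28.1
ee_pos: [622.2, 212.0, 200.6]
orientation: [0.345, 3.114, 0.013]
ft_force: [2.4, -0.6, 0.1]
width: 60.1
grasp_force: 29.8
t: 28.52
ee_pos: [524.3, 36.1, 192.3]
orientation: [-0.349, -3.115, 0.0]
ft_force: [0.0, -0.3, -0.9]
width: 60.0
grasp_force: 29.8
t: 28.93
ee_pos: [450.6, -102.1, 192.5]
orientation: [-0.521, -3.089, 0.003]
ft_force: [0.4, 0.7, -0.4]
width: 60.0
grasp_force: 29.8
t: 29.35
ee_pos: [453.6, -98.2, 192.7]
orientation: [-1.349, -2.83, 0.004]
ft_force: [-0.5, 0.3, -1.0]
width: 60.3
grasp_force: 29.8
t: 29.6
ee_pos: [453.7, -98.1, 192.6]
orientation: [-1.649, -2.667, 0.005]
ft_force: [-0.8, 0.3, -0.4]
width: 59.8
grasp_force: 29.8
q [-2.38e-01  2.60e-01  2.01e+00 -2.00e-03  8.79e-01 -7.00e-01] pos [453.7 -98.1 192.6] F [-0.8  0.3 -0.4] w 59.8 gf 29.8
t 29.6 d_tool [-234.6 -107.2   82.4] rv [-0.006 -0.003  0.004] now [453.7 -98.1 192.6]
axes
 [[-0.447  0.895 -0.007]
 [ 0.895  0.447  0.   ]
 [ 0.003 -0.006 -1.   ]]
```

View pics/c6.png

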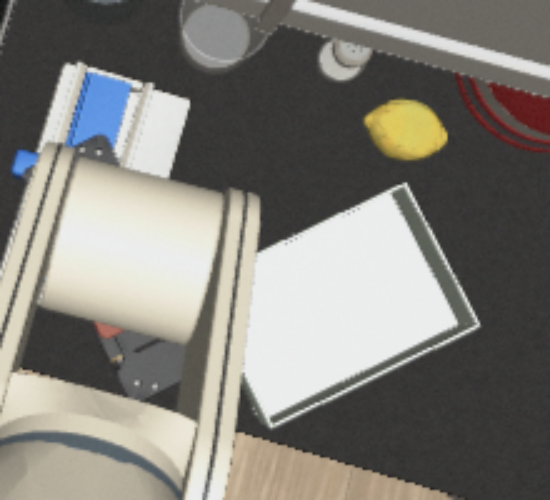

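The tub is unchanged since the last view, with its far corner at full-frame (462,274). Carrying on to it.

To row units: -33 mm is -1.32, -15.3 mm is -0.612.

```bash
echo '[{"sx":-1.28, "sy":-0.612, "sz":0.44}, {"sx":-1.32, "sy":-0.612, "sz":0.44}, {"sx":-1.32, "sy":-0.612, "sz":0.48}, {"sx":-1.32, "sy":-0.612, "sz":0.48}, {"sx":-1.32, "sy":-0.612, "sz":0.48}]' | python3 jog.py; echo '[{"sx":-1.32, "sy":-0.612, "sz":0.48}, {"sx":-1.32, "sy":-0.612, "sz":0.48}, {}, {}]' | python3 jog.py; python3 -c "
from h import *
toT(55,27)"
```

```text
t: 30.07
ee_pos: [458.7, -280.6, 133.7]
orientation: [-1.637, -2.674, 0.006]
ft_force: [0.0, -0.5, -1.2]
width: 60.2
grasp_force: 29.8
t: 30.4
ee_pos: [460.4, -352.9, 109.1]
orientation: [-1.642, -2.669, 0.005]
ft_force: [-0.8, 0.4, -0.4]
width: 59.8
grasp_force: 29.8
q [-0.672  0.539  1.804 -0.006  0.806 -1.136] pos [ 460.4 -352.9  109.1] F [-0.8  0.4 -0.4] w 59.8 gf 29.8
t 30.4 d_tool [ 1.3  0.8 82.1] rv [-0.007 -0.005  0.008] now [ 460.4 -352.9  109.1]
axes
 [[-0.451  0.893 -0.008]
 [ 0.893  0.451  0.001]
 [ 0.005 -0.007 -1.   ]]
```

```bash
echo '[{"sx":0.04, "sy":0.04, "sz":1}, {"sz":1}, {"sz":0.8}, {"sz":0.32}, {"sz":0.08}]' | python3 jog.py; python3 -c "
from h import *
toT(55,27)"
```

```text
t: 30.82
ee_pos: [460.2, -348.4, 28.8]
orientation: [-1.638, -2.669, 0.005]
ft_force: [0.2, 1.0, -0.2]
width: 59.8
grasp_force: 29.8
q [-0.666  0.667  1.825 -0.007  0.658 -1.131] pos [ 460.2 -348.4   28.8] F [ 0.2  1.  -0.2] w 59.8 gf 29.8
t 30.8167 d_tool [-2.5 -1.6  1.8] rv [-0.008 -0.007  0.011] now [ 460.2 -348.4   28.8]
axes
 [[-0.453  0.892 -0.01 ]
 [ 0.892  0.453  0.002]
 [ 0.007 -0.008 -1.   ]]
```

Lower 2 mm more, release to 70, then lift, and retrace over to block 2.

To row units: 2 mm is 0.08.

```bash
echo '[{"sz":0.08}, {}, {}, {}]' | python3 jog.py 70; echo '[{"sz":-1}, {"sz":-1.2}, {"sz":-1.12}, {"sx":1.32, "sy":0.6, "sz":-0.6}, {"sx":1.32, "sy":0.6, "sz":-0.6}]' | python3 jog.py; echo '[{"sx":1.32, "sy":0.6, "sz":-0.6}, {"sx":1.32, "sy":0.6, "sz":-0.6}, {"sx":1.32, "sy":0.6, "sz":-0.48}, {"sx":1.32, "sy":0.6}, {"sx":1.32, "sy":0.6}]' | python3 jog.py 80; echo '[{"rz":-2.2}, {"rz":-2.2}, {"rz":-2.2}, {"rz":-2.2}, {"rz":-2.2}]' | python3 jog.py; echo '[{"rz":-2.2}, {"rz":-2.2}, {"rz":-2.2}, {}]' | python3 jog.py; python3 -c "
from h import *
toB(1,100)"
```

```text
t: 31.15
ee_pos: [461.5, -350.5, 29.0]
orientation: [-1.643, -2.672, 0.006]
ft_force: [-0.1, 0.7, -0.4]
width: 70.0
grasp_force: 0.0
t: 31.57
ee_pos: [459.7, -278.7, 143.3]
orientation: [-1.649, -2.671, 0.006]
ft_force: [-0.1, 0.2, 0.2]
width: 70.1
grasp_force: 0.0
t: 31.98
ee_pos: [452.1, -95.3, 184.8]
orientation: [-1.645, -2.672, 0.004]
ft_force: [-0.7, -0.1, 0.2]
width: 80.1
grasp_force: 0.0
t: 32.4
ee_pos: [451.9, -96.5, 183.8]
orientation: [-0.847, -3.019, 0.002]
ft_force: [-0.6, 0.0, 1.4]
width: 79.8
grasp_force: 0.0
t: 32.73
ee_pos: [451.9, -96.7, 183.8]
orientation: [-0.343, -3.116, 0.001]
ft_force: [-0.3, -0.2, 0.1]
width: 79.8
grasp_force: 0.0
q [-2.360e-01  2.710e-01  2.021e+00 -2.000e-03  8.560e-01 -1.586e+00] pos [451.9 -96.7 183.8] F [-0.3 -0.2  0.1] w 79.8 gf 0.0
t 32.7333 d_tool [-58.2 368.7  82.9] rv [-0.001 -0.006  0.004] now [451.9 -96.7 183.8]
axes
 [[-0.976  0.218 -0.007]
 [ 0.218  0.976  0.   ]
 [ 0.006 -0.001 -1.   ]]
```

The manual's scale: shifts go in units of 25 mm and turns go in units of 0.05 rad. Converting my numbers, 37 mm is 1.48, -6 mm is -0.24.

```bash
echo '[{"sx":-0.24, "sy":1.48}, {"sx":-0.24, "sy":1.48}, {"sx":-0.24, "sy":1.48}, {"sx":-0.24, "sy":1.48}, {"sx":-0.24, "sy":1.48}]' | python3 jog.py; echo '[{"sx":-0.24, "sy":1.48}, {"sx":-0.24, "sy":1.48}, {"sx":-0.24, "sy":1.48}, {"sx":-0.24, "sy":1.48}, {"sx":-0.16, "sy":1.44, "sz":0.6}]' | python3 jog.py; echo '[{"sz":1.2}, {"sz":1.2}, {"sz":0.32}, {}, {}]' | python3 jog.py; python3 -c "
from h import *
toB(1,43)"
```

```text
t: 33.15
ee_pos: [522.5, 78.8, 183.3]
orientation: [-0.356, -3.115, 0.0]
ft_force: [0.5, -0.9, 0.7]
width: 79.8
grasp_force: 0.0
t: 33.57
ee_pos: [592.4, 253.1, 170.3]
orientation: [-0.356, -3.119, -0.004]
ft_force: [0.8, -0.1, 0.3]
width: 79.5
grasp_force: 0.0
t: 33.98
ee_pos: [589.5, 250.2, 99.8]
orientation: [-0.352, -3.114, 0.001]
ft_force: [-0.2, 0.5, -0.5]
width: 79.7
grasp_force: 0.0
q [ 0.381  0.622  1.667  0.005  0.86  -0.967] pos [589.5 250.2  99.8] F [-0.2  0.5 -0.5] w 79.7 gf 0.0
t 33.9833 d_tool [ 0.8  0.1 56.8] rv [-0.001 -0.008 -0.002] now [589.5 250.2  99.8]
axes
 [[-0.975  0.223 -0.008]
 [ 0.223  0.975  0.001]
 [ 0.008 -0.001 -1.   ]]
```

To row units: 10 mm is 0.4, 3 mm is 0.12.

```bash
echo '[{"sz":0.88}, {"sz":0.88}, {"sz":0.4}, {"sz":0.12}, {}]' | python3 jog.py 78; echo '[{}, {}, {}, {}, {}]' | python3 jog.py 40; echo '[{"sz":-1.4}, {"sz":-1.52}, {"sz":-1.52}, {"sz":-1.52}, {}]' | python3 jog.py
```

```text
t: 34.4
ee_pos: [589.7, 250.3, 44.2]
orientation: [-0.351, -3.115, -0.0]
ft_force: [0.0, -0.5, 1.0]
width: 78.2
grasp_force: 0.0
t: 34.82
ee_pos: [590.1, 250.7, 43.9]
orientation: [-0.35, -3.117, -0.001]
ft_force: [-0.1, -0.4, 6.9]
width: 60.0
grasp_force: 31.6
t: 35.23
ee_pos: [594.2, 252.0, 199.9]
orientation: [0.35, 3.118, 0.009]
ft_force: [1.9, 0.7, -0.2]
width: 60.2
grasp_force: 29.9
```

```bash
echo '[{"sx":0.24, "sy":-1.48}, {"sx":0.24, "sy":-1.48}, {"sx":0.24, "sy":-1.48}, {"sx":0.24, "sy":-1.48}, {"sx":0.24, "sy":-1.48}]' | python3 jog.py; echo '[{"sx":0.24, "sy":-1.48}, {"sx":0.24, "sy":-1.48}, {"sx":0.24, "sy":-1.48}, {"sx":0.24, "sy":-1.48}, {"sx":0.24, "sy":-1.48}]' | python3 jog.py; echo '[{"rz":2.2}, {"rz":2.2}, {"rz":2.2}, {"rz":2.2}, {"rz":2.2}]' | python3 jog.py; echo '[{"rz":2.2}, {"rz":2.2}, {"rz":2.2}, {}, {}]' | python3 jog.py; python3 -c "
from h import *
toT(5,110)
a=pic('top','top7.png');cv2.imwrite('pics/c7.png',cv2.resize(a[200:400,300:520],None,fx=2.5,fy=2.5))"
```

```text
t: 35.65
ee_pos: [518.8, 75.3, 191.6]
orientation: [-0.349, -3.115, 0.0]
ft_force: [0.8, -0.9, -0.6]
width: 59.8
grasp_force: 29.9
t: 36.07
ee_pos: [448.6, -98.6, 192.2]
orientation: [-0.349, -3.115, 0.001]
ft_force: [1.3, -1.0, -0.4]
width: 60.0
grasp_force: 29.9
t: 36.48
ee_pos: [449.4, -97.4, 192.1]
orientation: [-1.191, -2.899, 0.004]
ft_force: [1.3, 0.9, -0.5]
width: 60.5
grasp_force: 29.9
t: 36.9
ee_pos: [449.5, -97.2, 192.1]
orientation: [-1.639, -2.672, 0.006]
ft_force: [-0.8, -0.0, -1.0]
width: 59.8
grasp_force: 29.9
q [-2.380e-01  2.550e-01  2.019e+00 -2.000e-03  8.750e-01 -7.080e-01] pos [449.5 -97.2 192.1] F [-0.8 -0.  -1. ] w 59.8 gf 29.9
t 36.9 d_tool [-181.5 -104.9   82.1] rv [-0.007 -0.004  0.012] now [449.5 -97.2 192.1]
axes
 [[-0.453  0.891 -0.008]
 [ 0.891  0.453  0.001]
 [ 0.004 -0.007 -1.   ]]
```

View pics/c7.png

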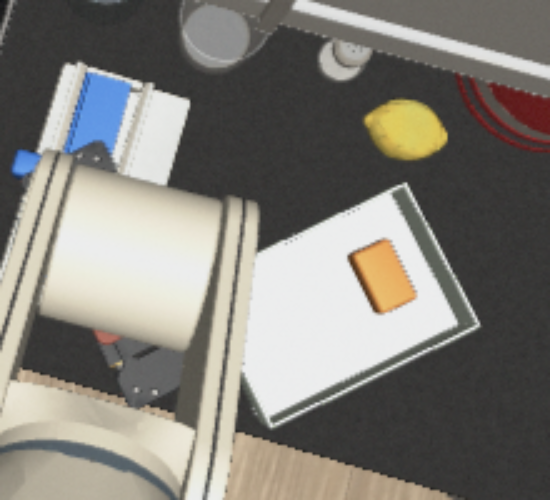

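Block 1 lies flat in the tub at crop (382,276), with room to its left. The tub hasn't moved, so block 2 goes to s=5.

To row units: -31 mm is -1.24, -30 mm is -1.2.

```bash
echo '[{"sx":-1.2, "sy":-0.7, "sz":0.4}, {"sx":-1.2, "sy":-0.7, "sz":0.56}, {"sx":-1.2, "sy":-0.7, "sz":0.56}, {"sx":-1.2, "sy":-0.7, "sz":0.56}, {"sx":-1.24, "sy":-0.7, "sz":0.56}]' | python3 jog.py; echo '[{"sx":-1.24, "sy":-0.7, "sz":0.56}, {}, {}]' | python3 jog.py; python3 -c "
from h import *
toT(5,27)"
```

```text
t: 37.37
ee_pos: [438.7, -272.9, 125.5]
orientation: [-1.639, -2.673, 0.006]
ft_force: [0.2, -0.0, -0.2]
width: 60.0
grasp_force: 29.9
t: 37.62
ee_pos: [436.5, -308.2, 111.0]
orientation: [-1.643, -2.668, 0.005]
ft_force: [-0.2, -0.4, -0.9]
width: 59.7
grasp_force: 29.9
q [-0.635  0.484  1.906 -0.006  0.76  -1.097] pos [ 436.5 -308.2  111. ] F [-0.2 -0.4 -0.9] w 59.7 gf 29.9
t 37.6167 d_tool [ 0.5  2.5 84. ] rv [-0.007 -0.005  0.007] now [ 436.5 -308.2  111. ]
axes
 [[-0.45   0.893 -0.009]
 [ 0.893  0.45   0.002]
 [ 0.005 -0.007 -1.   ]]
```

```bash
echo '[{"sx":0.04, "sy":0.08, "sz":1}, {"sz":1}, {"sz":0.8}, {"sz":0.4}, {"sz":0.16}]' | python3 jog.py; echo '[{}, {}, {}, {}]' | python3 jog.py 70; echo '[{"sz":-1}, {"sz":-1.2}, {"sz":-1.12}, {"sx":1.2, "sy":0.64, "sz":-0.8}, {"sx":1.2, "sy":0.64, "sz":-0.8}]' | python3 jog.py; echo '[{"sx":1.2, "sy":0.64, "sz":-0.8}, {"sx":1.2, "sy":0.64, "sz":-0.6}, {"sx":1.2, "sy":0.64}, {"sx":1.2, "sy":0.64}, {"rz":-2.2}]' | python3 jog.py 80; echo '[{"rz":-2.2}, {"rz":-2.2}, {"rz":-2.2}, {"rz":-2.2}, {"rz":-2.2}]' | python3 jog.py; echo '[{"rz":-2.2}, {"rz":-2.2}, {}, {}]' | python3 jog.py; python3 -c "
from h import *
toB(2,100)"
```

```text
t: 38.03
ee_pos: [437.4, -303.6, 27.0]
orientation: [-1.639, -2.669, 0.005]
ft_force: [0.5, 0.8, 0.2]
width: 60.1
grasp_force: 29.9
t: 38.37
ee_pos: [438.7, -305.5, 29.2]
orientation: [-1.644, -2.672, 0.006]
ft_force: [0.2, 0.0, -0.5]
width: 69.7
grasp_force: 0.0
t: 38.78
ee_pos: [441.1, -237.9, 153.3]
orientation: [-1.649, -2.67, 0.005]
ft_force: [0.3, 1.0, -0.1]
width: 70.1
grasp_force: 0.0
t: 39.2
ee_pos: [443.4, -97.1, 187.3]
orientation: [-1.493, -2.757, 0.003]
ft_force: [-0.1, -0.3, -0.4]
width: 80.0
grasp_force: 0.0
t: 39.62
ee_pos: [443.9, -101.2, 186.9]
orientation: [-0.681, -3.061, 0.002]
ft_force: [-0.0, 0.7, -0.4]
width: 80.3
grasp_force: 0.0
t: 39.95
ee_pos: [443.8, -101.3, 186.7]
orientation: [-0.354, -3.115, 0.001]
ft_force: [0.4, 0.7, -0.0]
width: 79.8
grasp_force: 0.0
q [-2.500e-01  2.570e-01  2.033e+00 -2.000e-03  8.580e-01 -1.593e+00] pos [ 443.8 -101.3  186.7] F [ 0.4  0.7 -0. ] w 79.8 gf 0.0
t 39.95 d_tool [-16.9 378.2  86.1] rv [-0.001 -0.007 -0.003] now [ 443.8 -101.3  186.7]
axes
 [[-0.974  0.225 -0.007]
 [ 0.225  0.974  0.   ]
 [ 0.007 -0.001 -1.   ]]
```

```bash
echo '[{"sx":-0.068, "sy":1.52}, {"sx":-0.068, "sy":1.52}, {"sx":-0.068, "sy":1.52}, {"sx":-0.068, "sy":1.52}, {"sx":-0.068, "sy":1.52}]' | python3 jog.py; echo '[{"sx":-0.068, "sy":1.52}, {"sx":-0.068, "sy":1.52}, {"sx":-0.068, "sy":1.52}, {"sx":-0.068, "sy":1.52}, {"sx":-0.068, "sy":1.48, "sz":0.6}]' | python3 jog.py; echo '[{"sz":1.2}, {"sz":1.2}, {"sz":0.44}, {}, {}]' | python3 jog.py; python3 -c "
from h import *
toB(2,43)"
```

```text
t: 40.37
ee_pos: [494.4, 83.9, 186.3]
orientation: [-0.356, -3.114, 0.0]
ft_force: [1.0, -0.4, -0.3]
width: 79.9
grasp_force: 0.0
t: 40.78
ee_pos: [546.0, 267.5, 173.2]
orientation: [-0.355, -3.118, -0.004]
ft_force: [0.0, -0.4, 0.6]
width: 79.9
grasp_force: 0.0
t: 41.2
ee_pos: [543.5, 264.3, 99.7]
orientation: [-0.352, -3.113, 0.001]
ft_force: [0.6, 0.1, 0.3]
width: 80.0
grasp_force: 0.0
q [ 0.431  0.581  1.751  0.005  0.817 -0.918] pos [543.5 264.3  99.7] F [0.6 0.1 0.3] w 80.0 gf 0.0
t 41.2 d_tool [-1.8 -0.4 56.7] rv [-0.002 -0.008 -0.002] now [543.5 264.3  99.7]
axes
 [[-0.975  0.223 -0.009]
 [ 0.223  0.975  0.   ]
 [ 0.008 -0.002 -1.   ]]
```

```bash
echo '[{"sx":-0.04, "sz":0.88}, {"sz":0.88}, {"sz":0.4}, {"sz":0.12}, {}]' | python3 jog.py 78; echo '[{}, {}, {}, {}, {}]' | python3 jog.py 40; echo '[{"sz":-1.4}, {"sz":-1.52}, {"sz":-1.52}, {"sz":-1.52}, {}]' | python3 jog.py
```

```text
t: 41.62
ee_pos: [544.8, 264.3, 44.2]
orientation: [-0.351, -3.115, -0.0]
ft_force: [-0.2, 0.1, 0.4]
width: 77.8
grasp_force: 0.0
t: 42.03
ee_pos: [545.1, 264.8, 43.9]
orientation: [-0.35, -3.116, -0.001]
ft_force: [0.1, -0.6, 7.4]
width: 59.9
grasp_force: 30.9
t: 42.45
ee_pos: [549.1, 266.1, 199.5]
orientation: [0.35, 3.119, 0.01]
ft_force: [0.9, 1.4, -0.0]
width: 60.2
grasp_force: 29.8
```

To row units: -37.5 mm is -1.5, 1 mm is 0.04.

```bash
echo '[{"sx":0.04, "sy":-1.5}, {"sx":0.04, "sy":-1.5}, {"sx":0.04, "sy":-1.5}, {"sx":0.04, "sy":-1.5}, {"sx":0.04, "sy":-1.5}]' | python3 jog.py; echo '[{"sx":0.04, "sy":-1.5}, {"sx":0.04, "sy":-1.5}, {"sx":0.04, "sy":-1.5}, {"sx":0.04, "sy":-1.5}, {"sx":0.04, "sy":-1.5}]' | python3 jog.py; echo '[{"rz":2.2}, {"rz":2.2}, {"rz":2.2}, {"rz":2.2}, {"rz":2.2}]' | python3 jog.py; echo '[{"rz":2.2}, {"rz":2.2}, {"rz":2.2}, {}, {}]' | python3 jog.py; python3 -c "
from h import *
toT(-45,110)
a=pic('top','top8.png');cv2.imwrite('pics/c8.png',cv2.resize(a[200:400,300:520],None,fx=2.5,fy=2.5))"
```

```text
t: 42.87
ee_pos: [497.9, 81.2, 191.6]
orientation: [-0.348, -3.114, 0.001]
ft_force: [0.4, 0.3, 0.1]
width: 60.3
grasp_force: 29.8
t: 43.28
ee_pos: [451.5, -100.6, 192.0]
orientation: [-0.349, -3.114, 0.0]
ft_force: [0.4, -0.8, -0.5]
width: 60.0
grasp_force: 29.8
t: 43.7
ee_pos: [452.2, -99.3, 191.9]
orientation: [-1.191, -2.899, 0.004]
ft_force: [-0.1, 0.0, 0.1]
width: 60.2
grasp_force: 29.8
t: 44.12
ee_pos: [452.3, -99.0, 191.9]
orientation: [-1.638, -2.672, 0.006]
ft_force: [-0.0, 0.7, -0.5]
width: 60.1
grasp_force: 29.8
q [-2.400e-01  2.600e-01  2.012e+00 -2.000e-03  8.770e-01 -7.100e-01] pos [452.3 -99.  191.9] F [-0.   0.7 -0.5] w 60.1 gf 29.8
t 44.1167 d_tool [-128.6 -106.    82.1] rv [-0.007 -0.004  0.012] now [452.3 -99.  191.9]
axes
 [[-0.454  0.891 -0.008]
 [ 0.891  0.454  0.001]
 [ 0.004 -0.007 -1.   ]]
```

View pics/c8.png

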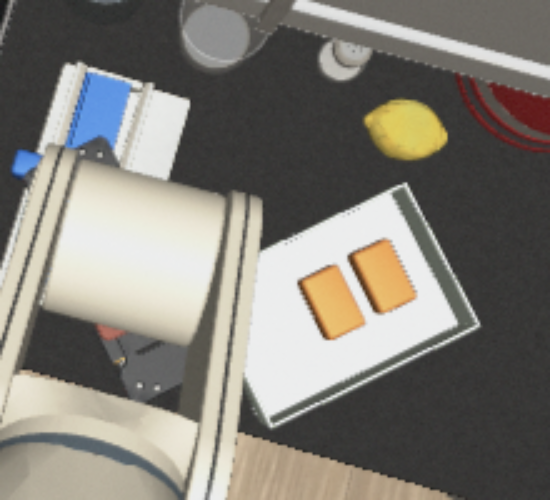

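Two blocks lie flat in the tub at crop (332,302) and (382,276), with space at its left end for the third. Placing block 3.

```bash
echo '[{"sx":-1.04, "sy":-0.82, "sz":0.32}, {"sx":-1.04, "sy":-0.82, "sz":0.4}, {"sx":-1.04, "sy":-0.82, "sz":0.72}, {"sx":-1.04, "sy":-0.82, "sz":0.88}, {"sx":-1, "sy":-0.82, "sz":0.96}]' | python3 jog.py; echo '[{}, {}, {}]' | python3 jog.py; python3 -c "
from h import *
toT(-45,27)"
```

```text
t: 44.58
ee_pos: [418.7, -262.2, 110.0]
orientation: [-1.639, -2.675, 0.006]
ft_force: [0.8, -0.3, -1.0]
width: 60.5
grasp_force: 29.8
t: 44.83
ee_pos: [418.4, -260.2, 110.3]
orientation: [-1.642, -2.67, 0.005]
ft_force: [-0.6, -0.2, -0.9]
width: 60.3
grasp_force: 29.8
q [-0.578  0.439  1.997 -0.005  0.713 -1.042] pos [ 418.4 -260.2  110.3] F [-0.6 -0.2 -0.9] w 60.3 gf 29.8
t 44.8333 d_tool [-0.5 -2.7 83.3] rv [-0.007 -0.005  0.009] now [ 418.4 -260.2  110.3]
axes
 [[-0.451  0.892 -0.008]
 [ 0.892  0.451  0.001]
 [ 0.005 -0.007 -1.   ]]
```

```bash
echo '[{"sy":-0.08, "sz":1}, {"sz":1}, {"sz":0.8}, {"sz":0.4}, {"sz":0.16}]' | python3 jog.py; echo '[{}, {}, {}, {}]' | python3 jog.py 70; echo '[{"sz":-1}, {"sz":-1.2}, {"sz":-1.12}, {"sx":0.8, "sz":-1.2}, {"sx":1.2, "sy":0.4, "sz":-0.8}]' | python3 jog.py; echo '[{"sx":1.2, "sy":0.4, "sz":-0.6}, {"sx":1.2, "sy":0.4}, {"sx":1.2, "sy":0.64}, {"sx":1.2, "sy":0.64}, {"sx":1.2, "sy":0.8}]' | python3 jog.py; echo '[{"sx":1.2, "sy":0.8}, {"sx":1.2, "sy":0.8}, {"sx":1.2, "sy":0.8}, {}]' | python3 jog.py; python3 -c "
from h import *
q();a=pic('top','top9.png');b=pic('scene','sc9.png')
cv2.imwrite('pics/c9.png',np.hstack([a[180:480,240:540],cv2.resize(b[200:440,220:460],None,fx=1.25,fy=1.25)]))"
```

```text
t: 45.25
ee_pos: [416.2, -260.0, 25.8]
orientation: [-1.639, -2.671, 0.005]
ft_force: [0.4, -0.5, -0.3]
width: 60.0
grasp_force: 29.8
t: 45.58
ee_pos: [416.8, -261.6, 27.3]
orientation: [-1.644, -2.672, 0.006]
ft_force: [-1.2, 0.0, -0.5]
width: 69.8
grasp_force: 0.0
t: 46.0
ee_pos: [404.6, -214.0, 162.5]
orientation: [-1.649, -2.672, 0.006]
ft_force: [0.9, 0.5, 0.3]
width: 69.8
grasp_force: 0.0
t: 46.42
ee_pos: [399.6, -44.6, 175.4]
orientation: [-1.645, -2.67, 0.005]
ft_force: [0.0, 0.3, -1.5]
width: 69.7
grasp_force: 0.0
t: 46.75
ee_pos: [414.3, 66.2, 175.5]
orientation: [-1.638, -2.675, 0.001]
ft_force: [-0.0, 0.4, 0.5]
width: 70.0
grasp_force: 0.0
q [ 0.128  0.226  2.114  0.004  0.806 -0.346] pos [414.3  66.2 175.5] F [-0.   0.4  0.5] w 70.0 gf 0.0
```

View pics/c9.png

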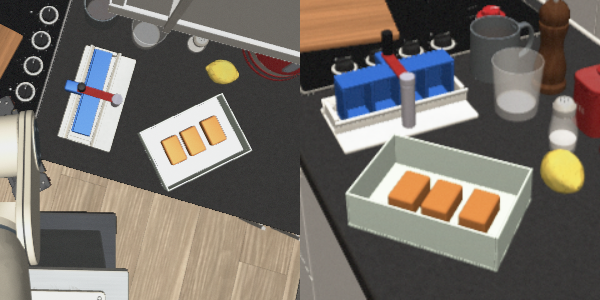

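The picture shows all three blocks flat in the tub at crop (174,150), (192,141) and (214,130). The empty mould stands in the slot with its grip to the left, the lever is shut over it, and the arm is clear.

```bash
python3 -c "
from workcell import ctrl
print(ctrl.close_job())"
```

```text
the job is handed in; nothing more can be done
None
```

The job is handed in at about 47 s of the 210 s limit, and no verdict was printed: all three blocks (only three were present) lie in the tub, the empty mould stands in the stand as it was, and the lever is shut over it.

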